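# Set up the folding glaze sample stand and hang the test tiles

## Task

Set up the tri-fold glaze sample stand: first open both wings until they stand square to the back board, then, for each glazed test tile on the table (two or three of them), swing fully out the folding hook whose backplate has the tile's colour and hang the tile on it by its hole, hanging freely with its face parallel to the board. Keep the cups, bowls and brush where they are.

Things in the scene. Friction and masses are not known exactly. Their poses are not given: they have to be found in the camera images.
- stand: Fixed tri-fold sample stand, pale plywood with walnut edges: back board 424 mm wide, 200 mm high, a frame 34 mm deep round its front, two hinged wings. Origin on the table at the middle of the board's front face; x points out of its front (away from the robot), y along the board, z up. Place and heading vary.
- wing_l (a joint): Angle of the stand's wing on its +y side, rad: 0 = folded shut over the back board, 1.571 = square to the back board (pointing along the stand's +x), up to 2.6. A plywood leaf 195 mm long, 10 mm thick, top edge 198 mm above the table, turning about an upright hinge line fixed on the stand at x = 40 mm, y = +206 mm; the stiff hinge (0.25 N m) stays where it is left.
- wing_l_top (a point): Point on that wing's top edge, mid-thickness, 130 mm from its hinge line; it moves with the wing.
- wing_r (a joint): Angle of the stand's wing on its -y side, rad: 0 = folded shut over the back board, 1.571 = square to the back board (pointing along the stand's +x), up to 2.6. A plywood leaf 195 mm long, 10 mm thick, top edge 198 mm above the table, turning about an upright hinge line fixed on the stand at x = 40 mm, y = -206 mm; the stiff hinge (0.25 N m) stays where it is left.
- wing_r_top (a point): Point on that wing's top edge, mid-thickness, 130 mm from its hinge line; it moves with the wing.
- hook_blue_base: Folding steel hook on an enamelled blue backplate 36 mm wide, 56 mm high, fixed to the front of the back board in one of three places 110 mm apart (which one varies). Origin on the board's face at the height of the bar, 165 mm above the table; x out of the board, y along it. The bar's upright pivot lies 22 mm in front of the origin.
- hook_blue (a joint): Angle of the blue hook's bar, rad: 0 = folded flat, the bar lying along the board towards the stand's +y; 1.571 = fully out, against its stop, bar pointing along the stand's +x. Upright pivot, light friction (0.05 N m), stays where it is left.
- hook_blue_tab (a point): Top of that hook's finger tab: a round upright pin 10 mm thick on the bar, 34 mm from the pivot, rising 28 mm above the bar's centre line; it moves with the bar. The level bar is 8 mm square; outside the tab it is free from 40 to 85 mm from the pivot, then its tip turns up to 13 mm above the centre line (end at 93 mm).
- hook_green_base: Folding steel hook on an enamelled green backplate 36 mm wide, 56 mm high, fixed to the front of the back board in one of three places 110 mm apart (which one varies). Origin on the board's face at the height of the bar, 165 mm above the table; x out of the board, y along it. The bar's upright pivot lies 22 mm in front of the origin.
- hook_green (a joint): Angle of the green hook's bar, rad: 0 = folded flat, the bar lying along the board towards the stand's +y; 1.571 = fully out, against its stop, bar pointing along the stand's +x. Upright pivot, light friction (0.05 N m), stays where it is left.
- hook_green_tab (a point): Top of that hook's finger tab: a round upright pin 10 mm thick on the bar, 34 mm from the pivot, rising 28 mm above the bar's centre line; it moves with the bar. The level bar is 8 mm square; outside the tab it is free from 40 to 85 mm from the pivot, then its tip turns up to 13 mm above the centre line (end at 93 mm).
- hook_amber_base: Folding steel hook on an enamelled amber backplate 36 mm wide, 56 mm high, fixed to the front of the back board in one of three places 110 mm apart (which one varies). Origin on the board's face at the height of the bar, 165 mm above the table; x out of the board, y along it. The bar's upright pivot lies 22 mm in front of the origin.
- hook_amber (a joint): Angle of the amber hook's bar, rad: 0 = folded flat, the bar lying along the board towards the stand's +y; 1.571 = fully out, against its stop, bar pointing along the stand's +x. Upright pivot, light friction (0.05 N m), stays where it is left.
- hook_amber_tab (a point): Top of that hook's finger tab: a round upright pin 10 mm thick on the bar, 34 mm from the pivot, rising 28 mm above the bar's centre line; it moves with the bar. The level bar is 8 mm square; outside the tab it is free from 40 to 85 mm from the pivot, then its tip turns up to 13 mm above the centre line (end at 93 mm).
- tile_blue_mid (a point): Loose blue-glazed clay test tile, 0.22 kg (may be absent), an inverted T standing on the table: slab 84 mm wide, 8 mm thick, top at 120 mm, on a clay foot 60 by 84 mm, 8 mm thick. Point at mid-slab, 60 mm above the underside; x normal to the slab, y along its width, z up; both faces alike. Round 25 mm hole through the slab, mid-width, 36 mm above this point (24 mm below the top).
- tile_green_mid (a point): Loose green-glazed clay test tile, 0.22 kg (may be absent), an inverted T standing on the table: slab 84 mm wide, 8 mm thick, top at 120 mm, on a clay foot 60 by 84 mm, 8 mm thick. Point at mid-slab, 60 mm above the underside; x normal to the slab, y along its width, z up; both faces alike. Round 25 mm hole through the slab, mid-width, 36 mm above this point (24 mm below the top).
- tile_amber_mid (a point): Loose amber-glazed clay test tile, 0.22 kg (may be absent), an inverted T standing on the table: slab 84 mm wide, 8 mm thick, top at 120 mm, on a clay foot 60 by 84 mm, 8 mm thick. Point at mid-slab, 60 mm above the underside; x normal to the slab, y along its width, z up; both faces alike. Round 25 mm hole through the slab, mid-width, 36 mm above this point (24 mm below the top).
- cup_pink: Bystander: clear cup 92 mm high, 72 mm across, pink glaze; it may stand in any of the tile places; origin at its underside.
- cup_white: Bystander: clear cup 92 mm high, 72 mm across, white glaze; origin at its underside.
- cup_grey: Bystander: clear cup 92 mm high, 72 mm across, grey glaze; origin at its underside.
- bowl_red: Bystander: red bowl, 130 mm across, 55 mm high; origin at its underside.
- bowl_orange: Bystander: orange bowl, 120 mm across, 50 mm high; origin at its underside.
- brush: Bystander: glaze brush, 190 mm long, lying; origin at its underside.

How it is judged:
By the outcome, as a careful person would: the job done as asked, in the order asked, and still so for the second after the job is handed in, with the robot touching nothing.
Of tile_blue, tile_green, tile_amber only 2 to 3 are there at a start; the rules pass over those that are not, and their reading is None.
At some moment in a run one of tile_blue, tile_green, tile_amber may be knocked a few centimetres aside while the robot is not near it.
It also fails if it takes over 210 s, if anything falls off the work surface, if the arm or the gripper's body presses on something with over 40 N, if the wrist force passes 120 N, or if a joint passes its speed limit or range.

## Robot

A 6-joint arm with a two-finger parallel gripper is mounted at the origin on the work surface. World frame = base frame: x ahead of the robot, y to its left, z up, the work surface at z = 0. Lengths are in m, angles in degrees, forces in N, time in s.
With the tool pointing down it reaches from about 0.25 to 0.775 m from the base axis. Payload 8.9 kg.
Tool frame: the origin (TCP) lies between the finger pads; the fingertips stand 11 mm ahead of it and the grasp point (between the pads) lies 8 mm behind it; z points along the fingers, y is the line along which they close (so a half turn about z gives the same grasp; the last joint's range is limited). The gripper opens to 85 mm and grips with 20 to 120 N. Pads are 22 mm wide; open, the fingers measure 114 mm over their backs; the gripper's body (76 mm by 85 mm) begins 54 mm behind the grasp point. The pads swing forward as they close: fully open they stand 13 mm farther back than shut.
Start: joints at [-71.694, 16.656, -8.789, 64.555, 0, 82.019], TCP at [0.233, -0.471, 0.242] pointing down, gripper open.
Joint ranges: [-144.48, 144.48], [-52.06, 99.96], [-74.48, 78.29], [-112.23, 115.85], [-86.99, 84.42], [-180, 180]. Speed limits (degrees/s): [127.2, 127.2, 159.86, 180, 180, 180].

## Interface

Orientations are given as [roll, pitch, yaw] about the fixed x, y, z axes, in that order (R = Rz(yaw) Ry(pitch) Rx(roll)).
In Python, from station import env gives the robot as it stands.
- The arm moves only by the tool play_rows, never from a script. Its argument "plan" is a list of rows, each an object with "slide": the shift along the tool's x, y, z in mm, a list of three; "angular": the turn, a rotation vector about the tool's x, y, z in degrees, a list of three. A call has 1 to 5 rows; each row shifts and turns the commanded pose from where the row before left it, along the tool's axes as they then stand; what a row does not reach is not made up. A row lasts 1/10 s, in which the tool goes at most 50 mm and 8.59 degrees, less where a joint would pass 70% of its speed; a pose out of reach is approached as far as the arm can. A call is refused whole if a number of a shift passes 50 or a number of a turn 8.59, either way. A call with a gripper value outside its range is refused whole. "fingers" is the finger opening in mm, from 0 to 85.4, set as the call begins (left out, the last holds). The fingers move at their own pace and stop on an object; "force" is the grip in N (left out, the last holds). Time passes only in rows, so rows that do not move let the fingers close. It gives the time, the measured TCP pose, the force, the opening and the grip force at its end, in the units of the state.
- env.sense(): the state, without advancing time (a new reading comes with each control period).
- env.capture(name): name is "side" or "top" or "wrist"; returns a dict with "frame" (480x640x3 uint8, red, green, blue), "fx", "fy", "cx", "cy" (pixels), "D" ([k1, k2, p1, p2, k3] as OpenCV has them; the pictures are not rectified), "camera_from_world" (4x4, takes a point from world to camera coordinates). Camera axes: x right, y down, z forward; pixel columns grow to the right and rows downward; lengths in m; the calibration is good to about 2 mm. A picture is of the moment at which its call begins. There is no depth.
- env.close_job(): hands the job in; it is judged then, once.
The state is a dict: "t": time; "joint_positions": joint angles; "qvel": joint speeds; "joint_efforts": joint torques, N m; "ee_pos": TCP position; "ee_rot": TCP orientation; "force": force on the tool from outside, world axes, zero at the start; "ft_torque": the same for the moment, N m; "gripper_width": opening from 0.0 (shut) to 1.0 (fully open); "grasp_force": force on a finger pad.
Only numpy, scipy, OpenCV 4.12 (cv2) and the standard library are available. Lean on these libraries where they do the work, as an engineer would, in place of code of your own. Each camera call takes 0.05 s, during which the arm holds its last target. There are 200 camera calls.

## Working session

There is one attempt and no reset: what is moved stays moved. The work goes in short steps, Python scripts to look and compute and a tool call to move; the robot and the scene stay as the last step left them, time stands still between calls to the robot, and variables do not carry over. Pictures are saved under pics/ and viewed, at most 14 in all, crops included, and the job is handed in when it is done.

Besides the shell and the picture viewer there is one more tool, called by a JSON object that holds its "method" and its "body". play_rows: Moves the arm, as the interface text tells. Its arguments: {"type":"object","properties":{"plan":{"type":"array","items":{"type":"object","properties":{"slide":{"type":"array","items":{"type":"number"}},"angular":{"type":"array","items":{"type":"number"}}}}},"fingers":{"type":"number"},"force":{"type":"number"}},"required":["plan"]}

```bash
ls; mkdir -p pics
cat > h.py <<'E'
import numpy as np, cv2
from station import env
from scipy.spatial.transform import Rotation as Ro
def cap(n,save=None):
    c=env.capture(n)
    c={k:(np.array(v) if k!='frame' else v) for k,v in c.items()}
    c['K']=np.array([[c['fx'],0,c['cx']],[0,c['fy'],c['cy']],[0,0,1]],float)
    if save: cv2.imwrite('pics/'+save,c['frame'][:,:,::-1])
    return c
def ray(c,uv):
    p=cv2.undistortPoints(np.array([[uv]],float),c['K'],c['D'].astype(float))[0,0]
    T=c['camera_from_world'];R=T[:3,:3];o=-R.T@T[:3,3]
    return o,R.T@np.array([p[0],p[1],1])
def onz(c,uv,z):
    o,d=ray(c,uv);return o+d*(z-o[2])/d[2]
def proj(c,P):
    T=c['camera_from_world']
    return cv2.projectPoints(np.array(P,float).reshape(-1,1,3),cv2.Rodrigues(T[:3,:3])[0],T[:3,3],c['K'],c['D'].astype(float))[0][:,0]
def tri(c1,u1,c2,u2):
    o1,d1=ray(c1,u1);o2,d2=ray(c2,u2)
    s=np.linalg.lstsq(np.c_[d1,-d2],o2-o1,rcond=None)[0]
    a,b=o1+d1*s[0],o2+d2*s[1];return (a+b)/2,np.linalg.norm(a-b)
E
python3 - <<'E'
from h import *
for n in ['side','top','wrist']:
    c=cap(n,n+'0.png');T=c['camera_from_world'];print(n,-T[:3,:3].T@T[:3,3],T[2,:3])
print(env.sense())
E
```

```text
pics
side [ 1.35072233 -0.75863941  1.09907798] [-0.58692961  0.50374737 -0.63383927]
top [0.20445526 0.01340409 1.81545881] [ 0.15736928 -0.01594868 -0.98741103]
wrist [ 0.29548689 -0.43982324  0.37287158] [-0.24909654 -0.12058662 -0.96094213]
{'t': 0.15, 'joint_positions': array([-7.16950233e+01,  1.66822154e+01, -8.81865205e+00,  6.45541819e+01,
       -1.93811608e-03,  8.20172838e+01]), 'qvel': array([-0.13336807, -0.11880155,  0.1664183 , -0.05838262,  0.06718819,
       -0.05576942]), 'joint_efforts': array([ 1.11909059e-03, -5.37367630e+01,  3.31521535e+01,  1.14417588e-02,
       -1.18602511e-04, -1.23932736e-05]), 'ee_pos': array([ 0.23239897, -0.47042836,  0.24187404]), 'ee_rot': array([-1.79945215e+02, -5.72560797e-03,  2.62876911e+01]), 'force': array([-0.7490464 , -0.52208718, -0.22883168]), 'ft_torque': array([-0.01343368,  0.03308925,  0.00964359]), 'grasp_force': 0.0, 'gripper_width': 0.9990711090164518}
```

View pics/side0.png

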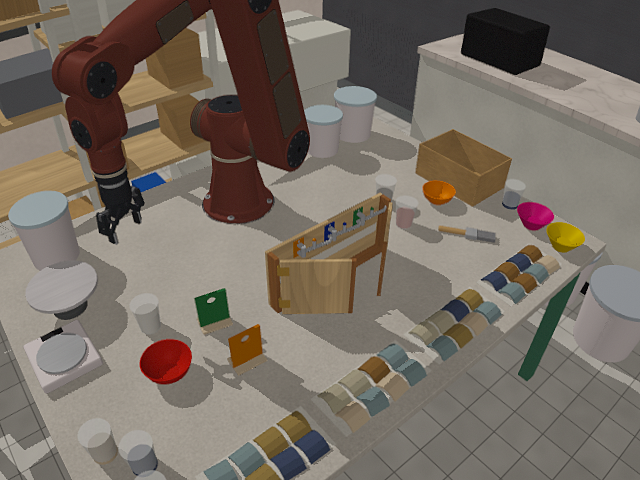

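View pics/top0.png

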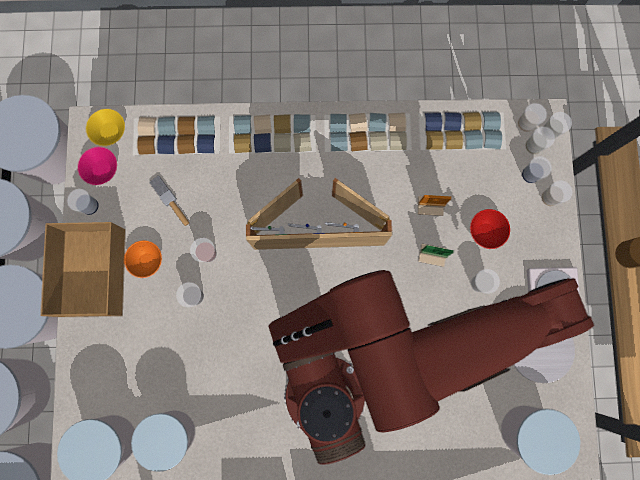

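The side view shows wings partly open, with a green tile at (212,308), an amber tile at (245,346), no blue tile, and hooks in the order amber (-y), blue, green (+y). The top view shows the stand at (248–392, 180–245) and the tiles at (435,203) and (436,254). I'll zoom in next.

Run:
```python
import cv2
a=cv2.imread('pics/top0.png');b=cv2.imread('pics/side0.png')
A=cv2.resize(a[170:270,238:458],None,fx=3.6,fy=3.6,interpolation=cv2.INTER_CUBIC)
cv2.imwrite('pics/topz.png',A)
B=cv2.resize(b[185:375,190:400],None,fx=3.15,fy=3.15,interpolation=cv2.INTER_CUBIC)
cv2.imwrite('pics/sidez.png',B)
```

```text
(no output)
```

View pics/topz.png

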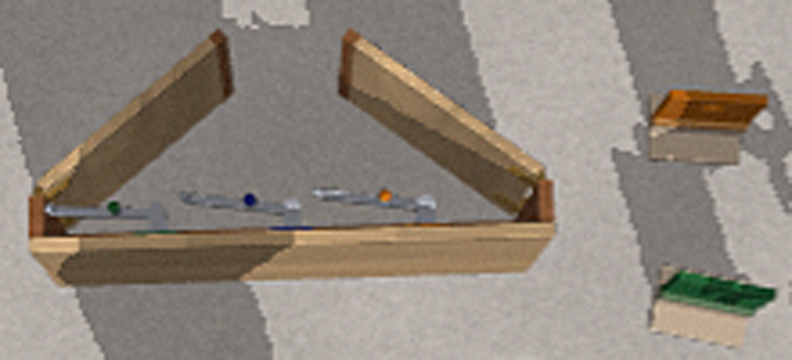

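View pics/sidez.png

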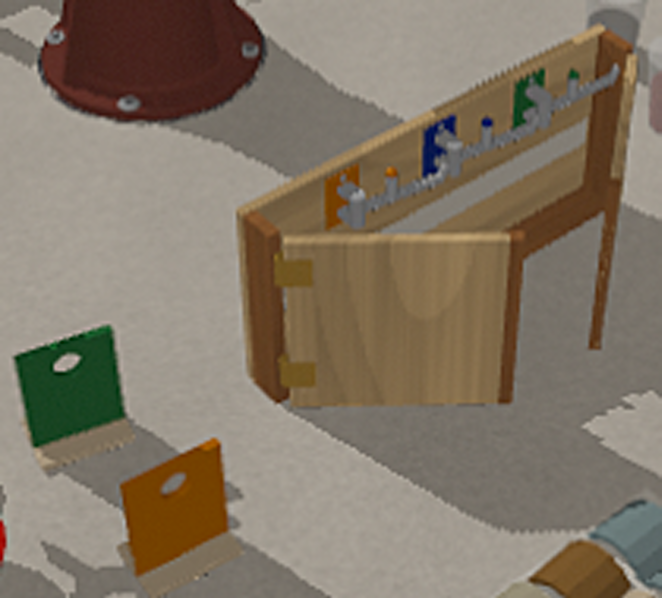

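Run:
```python
from h import *
np.set_printoptions(precision=4,suppress=True)
t=cap('top');s=cap('side')
T=lambda u,v:(238+(u+.5)/3.6-.5,170+(v+.5)/3.6-.5)
S=lambda u,v:(190+(u+.5)/3.15-.5,185+(v+.5)/3.15-.5)
print('board L/R',onz(t,T(31,238),.2),onz(t,T(553,222),.2))
for n,a,z in [('tabG',(114,208),.193),('tabB',(250,200),.193),('tabA',(384,196),.193),('wlfree',(218,37),.198),('wlh',(38,190),.198),('wrfree',(350,35),.198),('wrh',(545,170),.198),
 ('gt1',(668,271),.12),('gt2',(775,292),.12),('at1',(668,92),.12),('at2',(768,97),.12)]: print(n,onz(t,T(*a),z))
for n,a,b in [('tabG',(114,208),(573,73)),('tabB',(250,200),(487,122)),('tabA',(384,196),(392,172)),('wrfree',(350,35),(518,235)),
 ('gt1',(668,271),(110,327)),('gt2',(775,292),(17,357)),('at1',(668,92),(218,442)),('at2',(768,97),(122,487))]: print('tri',n,*tri(t,T(*a),s,S(*b)))
for n,b,z in [('gt1',(110,327),.12),('gt2',(17,357),.12),('gh',(67,362),.096),('at1',(218,442),.12),('at2',(122,487),.12),('ah',(174,484),.096),('tabG',(573,73),.193),('tabB',(487,122),.193),('tabA',(392,172),.193),('wrfree',(518,235),.198)]: print('side',n,onz(s,S(*b),z))
```

```text
board L/R [0.4773 0.2213 0.2   ] [ 0.482  -0.1992  0.2   ]
tabG [0.5018 0.1551 0.193 ]
tabB [0.5062 0.045  0.193 ]
tabA [ 0.5074 -0.0637  0.193 ]
wlfree [0.6414 0.0689 0.198 ]
wlh [0.5169 0.216  0.198 ]
wrfree [ 0.6411 -0.0392  0.198 ]
wrh [ 0.5253 -0.1947  0.198 ]
gt1 [ 0.4519 -0.3055  0.12  ]
gt2 [ 0.4321 -0.3954  0.12  ]
at1 [ 0.6069 -0.3131  0.12  ]
at2 [ 0.6009 -0.3991  0.12  ]
tri tabG [0.5022 0.1552 0.1898] 0.0005124232321031493
tri tabB [0.5068 0.0449 0.1889] 0.0004242589566407251
tri tabA [ 0.5079 -0.0642  0.1886] 0.0007951677821668448
tri wrfree [ 0.6409 -0.0399  0.1963] 0.0018449006629034839
tri gt1 [ 0.4502 -0.3121  0.1117] 0.011584618090342566
tri gt2 [ 0.4326 -0.3966  0.1156] 0.00029528980522687835
tri at1 [ 0.6077 -0.3163  0.1121] 0.003918912127490973
tri at2 [ 0.6015 -0.401   0.1154] 0.0018708985357371475
side gt1 [ 0.4543 -0.3205  0.12  ]
side gt2 [ 0.4367 -0.3983  0.12  ]
side gh [ 0.4451 -0.3595  0.096 ]
side at1 [ 0.6126 -0.3214  0.12  ]
side at2 [ 0.6045 -0.4034  0.12  ]
side ah [ 0.6085 -0.3616  0.096 ]
side tabG [0.5051 0.1518 0.193 ]
side tabB [0.5105 0.0412 0.193 ]
side tabA [ 0.5118 -0.0679  0.193 ]
side wrfree [ 0.6417 -0.0421  0.198 ]
```

```bash
cat >> h.py <<'E'
import sys
O=np.array([.480,.0105]);HD=1.0
def W(xs,ys):
    a=np.radians(HD);return O+np.array([xs*np.cos(a)-ys*np.sin(a),xs*np.sin(a)+ys*np.cos(a)])
def go(x,y,z,yaw,n=None,sp=45,start=None):
    """rows from present (or start) pose to the target, tool down; returns the target pose"""
    if start is None:
        s=env.sense();p=s['ee_pos'];R=Ro.from_euler('xyz',s['ee_rot'],degrees=True)
    else: p,R=start
    q=np.array([x,y,z]);Rt=Ro.from_euler('xyz',[180,0,yaw],degrees=True)
    w=(R.inv()*Rt).as_rotvec(degrees=True);d=q-p
    n=n or int(max(np.ceil(np.linalg.norm(d)*1000/sp),np.ceil(np.linalg.norm(w)/8.4),1))
    for k in range(n):
        Rk=R*Ro.from_rotvec(w*k/n,degrees=True)
        print(np.round(Rk.inv().apply(d/n)*1000,1).tolist(),np.round(w/n,2).tolist())
    print('--');return q,Rt
E
python3 - <<'E'
from h import *
a=go(.6015,-.0907,.245,53.2)
go(.6015,-.0907,.178,53.2,start=a)
E
```

```text
[41.6, -14.8, -0.2] [-0.0, -0.0, -2.24]
[42.1, -13.1, -0.2] [-0.0, -0.0, -2.24]
[42.6, -11.5, -0.2] [-0.0, -0.0, -2.24]
[43.0, -9.8, -0.2] [-0.0, -0.0, -2.24]
[43.4, -8.1, -0.2] [-0.0, -0.0, -2.24]
[43.7, -6.4, -0.2] [-0.0, -0.0, -2.24]
[43.9, -4.7, -0.2] [-0.0, -0.0, -2.24]
[44.0, -3.0, -0.2] [-0.0, -0.0, -2.24]
[44.1, -1.2, -0.2] [-0.0, -0.0, -2.24]
[44.1, 0.5, -0.2] [-0.0, -0.0, -2.24]
[44.1, 2.2, -0.2] [-0.0, -0.0, -2.24]
[44.0, 3.9, -0.2] [-0.0, -0.0, -2.24]
--
[0.0, -0.0, 33.5] [0.0, 0.0, 0.0]
[0.0, -0.0, 33.5] [0.0, 0.0, 0.0]
--
```

{"method": "play_rows", "body": {"plan": [{"slide": [41.6, -14.8, 0], "angular": [0, 0, -2.24]}, {"slide": [42.1, -13.1, 0], "angular": [0, 0, -2.24]}, {"slide": [42.6, -11.5, 0], "angular": [0, 0, -2.24]}, {"slide": [43, -9.8, 0], "angular": [0, 0, -2.24]}, {"slide": [43.4, -8.1, 0], "angular": [0, 0, -2.24]}], "fingers": 45, "force": 25}}

```text
t: 0.75
ee_pos: [0.3872, -0.3111, 0.2424]
ee_rot: [180.0, -0.0, 37.6]
force: [1.0, -0.3, 0.0]
gripper_width: 0.527
grasp_force: 0.0
```

{"method": "play_rows", "body": {"plan": [{"slide": [43.7, -6.4, 0], "angular": [0, 0, -2.24]}, {"slide": [43.9, -4.7, 0], "angular": [0, 0, -2.24]}, {"slide": [44, -3, 0], "angular": [0, 0, -2.24]}, {"slide": [44.1, -1.2, 0], "angular": [0, 0, -2.24]}, {"slide": [44.1, 0.5, 0], "angular": [0, 0, -2.24]}]}}

```text
t: 1.25
ee_pos: [0.5411, -0.1526, 0.2423]
ee_rot: [180.0, -0.0, 48.8]
force: [0.5, -0.8, -0.3]
gripper_width: 0.528
grasp_force: 0.0
```

{"method": "play_rows", "body": {"plan": [{"slide": [44.1, 2.2, 0], "angular": [0, 0, -2.24]}, {"slide": [44, 3.9, 0], "angular": [0, 0, -2.24]}, {"slide": [0, 0, 0]}]}}

```text
invalid input at $.plan[2]: expected keys slide, angular
```

Run:
```python
from h import *
c=cap('wrist','w1.png')
a=go(.6015,-.0907,.178,53.2)
h=W(.04,-.206)
for r in (.09,.13,.195): print(r,proj(c,[h[0]+r*np.cos(np.radians(53.2)),h[1]+r*np.sin(np.radians(53.2)),.198]))
```

```text
[26.9, 1.7, 21.5] [0.01, -0.06, -1.36]
[26.8, 2.4, 21.4] [0.01, -0.06, -1.36]
[26.8, 3.0, 21.4] [0.01, -0.06, -1.36]
--
0.09 [[334.78650265 191.38403128]]
0.13 [[329.19249751 107.1885291 ]]
0.195 [[318.34832809 -55.05609645]]
```

View pics/w1.png

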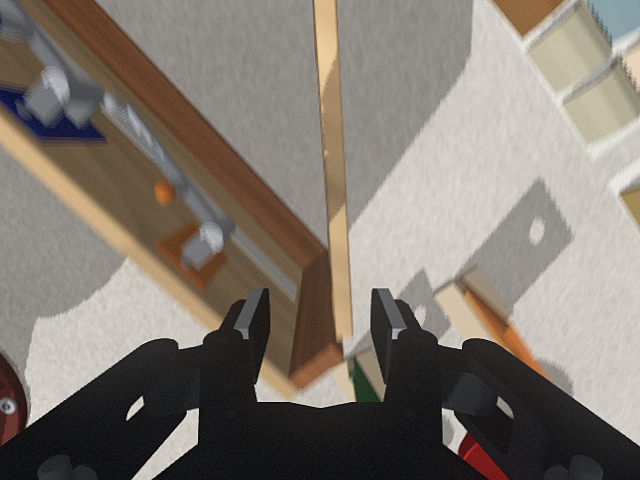

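The wrist view shows the wing top edge at (336,191) and (329,107), within 2 px of the model.

{"method": "play_rows", "body": {"plan": [{"slide": [27, 2, 8], "angular": [0, 0, -1.4]}, {"slide": [27, 2.5, 8], "angular": [0, 0, -1.4]}, {"slide": [26.5, 3, 8], "angular": [0, 0, -1.4]}, {"slide": [0, 0, 20], "angular": [0, 0, 0]}, {"slide": [0, 0, 20], "angular": [0, 0, 0]}]}}

```text
t: 1.8
ee_pos: [0.598, -0.0965, 0.1776]
ee_rot: [180.0, -0.0, 53.0]
force: [-0.6, 0.3, -1.2]
gripper_width: 0.524
grasp_force: 0.0
```

{"method": "play_rows", "body": {"plan": [{"slide": [0, 0, 0], "angular": [0, 0, 0]}, {"slide": [0, 0, 0], "angular": [0, 0, 0]}, {"slide": [0, 0, 0], "angular": [0, 0, 0]}, {"slide": [0, 0, 0], "angular": [0, 0, 0]}], "fingers": 5}}

```text
t: 2.2
ee_pos: [0.5976, -0.0975, 0.1792]
ee_rot: [180.0, -0.0, 52.9]
force: [-1.4, 1.1, -1.7]
gripper_width: 0.111
grasp_force: 28.9
```

{"method": "play_rows", "body": {"plan": [{"slide": [-1, 15.9, 0], "angular": [0, 0, 7.42]}, {"slide": [-1, 15.9, 0], "angular": [0, 0, 7.42]}, {"slide": [-1, 15.9, 0], "angular": [0, 0, 7.42]}, {"slide": [-1, 15.9, 0], "angular": [0, 0, 7.42]}]}}

```text
t: 2.6
ee_pos: [0.6364, -0.1475, 0.1792]
ee_rot: [180.0, 0.0, 22.9]
force: [-5.3, 0.7, 3.0]
gripper_width: 0.113
grasp_force: 29.2
```

{"method": "play_rows", "body": {"plan": [{"slide": [-1, 15.9, 0], "angular": [0, 0, 7.42]}, {"slide": [-1, 15.9, 0], "angular": [0, 0, 7.42]}, {"slide": [-1, 15.9, 0], "angular": [0, 0, 7.42]}, {"slide": [0, 0, 0], "angular": [0, 0, 0]}, {"slide": [0, 0, 0], "angular": [0, 0, 0]}]}}

```text
t: 3.1
ee_pos: [0.6462, -0.1939, 0.1792]
ee_rot: [180.0, -0.0, 1.0]
force: [-5.3, -1.8, 3.9]
gripper_width: 0.108
grasp_force: 29.5
```

Run:
```python
from h import *
print(W(.04,-.206),W(.163,-.206),W(.04,.206),W(.163,.206))
```

```text
[ 0.5235891  -0.19477053] [ 0.64657037 -0.19262388] [0.51639871 0.21716672] [0.63937998 0.21931337]
```

{"method": "play_rows", "body": {"plan": [{"slide": [0, 0, 0], "angular": [0, 0, 0]}, {"slide": [0, 0, 0], "angular": [0, 0, 0]}, {"slide": [0, 0, -20], "angular": [0, 0, 0]}, {"slide": [0, 0, -30], "angular": [0, 0, 0]}, {"slide": [0, 0, -30], "angular": [0, 0, 0]}], "fingers": 45}}

```text
t: 3.6
ee_pos: [0.6464, -0.1925, 0.259]
ee_rot: [-180.0, 0.0, 1.0]
force: [0.3, -0.5, -0.3]
gripper_width: 0.528
grasp_force: 0.0
```

Run:
```python
from h import *
go(.5969,.1216,.245,130.1)
```

```text
[-2.7, -19.7, 0.9] [-0.0, -0.0, -8.07]
[0.1, -19.9, 0.9] [-0.0, -0.0, -8.07]
[2.8, -19.7, 0.9] [-0.0, -0.0, -8.07]
[5.6, -19.1, 0.9] [-0.0, -0.0, -8.07]
[8.2, -18.1, 0.9] [-0.0, -0.0, -8.07]
[10.7, -16.8, 0.9] [-0.0, -0.0, -8.07]
[12.9, -15.1, 0.9] [-0.0, -0.0, -8.07]
[14.9, -13.2, 0.9] [-0.0, -0.0, -8.07]
[16.6, -10.9, 0.9] [-0.0, -0.0, -8.07]
[18.0, -8.5, 0.9] [-0.0, -0.0, -8.07]
[19.0, -5.9, 0.9] [-0.0, -0.0, -8.07]
[19.6, -3.2, 0.9] [-0.0, -0.0, -8.07]
[19.9, -0.4, 0.9] [-0.0, -0.0, -8.07]
[19.7, 2.4, 0.9] [-0.0, -0.0, -8.07]
[19.2, 5.1, 0.9] [-0.0, -0.0, -8.07]
[18.3, 7.8, 0.9] [-0.0, -0.0, -8.07]
--
```

{"method": "play_rows", "body": {"plan": [{"slide": [-2.7, -19.7, 0.9], "angular": [0, 0, -8.07]}, {"slide": [0.1, -19.9, 0.9], "angular": [0, 0, -8.07]}, {"slide": [2.8, -19.7, 0.9], "angular": [0, 0, -8.07]}, {"slide": [5.6, -19.1, 0.9], "angular": [0, 0, -8.07]}, {"slide": [8.2, -18.1, 0.9], "angular": [0, 0, -8.07]}]}}

```text
t: 4.1
ee_pos: [0.6312, -0.0936, 0.2539]
ee_rot: [180.0, -0.0, 41.7]
force: [0.9, -0.5, 0.6]
gripper_width: 0.525
grasp_force: 0.0
```

{"method": "play_rows", "body": {"plan": [{"slide": [10.7, -16.8, 0.9], "angular": [0, 0, -8.07]}, {"slide": [12.9, -15.1, 0.9], "angular": [0, 0, -8.07]}, {"slide": [14.9, -13.2, 0.9], "angular": [0, 0, -8.07]}, {"slide": [16.6, -10.9, 0.9], "angular": [0, 0, -8.07]}, {"slide": [18, -8.5, 0.9], "angular": [0, 0, -8.07]}]}}

```text
t: 4.6
ee_pos: [0.6158, 0.0047, 0.2494]
ee_rot: [180.0, -0.0, 82.1]
force: [1.1, -0.4, 0.3]
gripper_width: 0.526
grasp_force: 0.0
```

{"method": "play_rows", "body": {"plan": [{"slide": [19, -5.9, 0.9], "angular": [0, 0, -8.07]}, {"slide": [19.6, -3.2, 0.9], "angular": [0, 0, -8.07]}, {"slide": [19.9, -0.4, 0.9], "angular": [0, 0, -8.07]}, {"slide": [19.7, 2.4, 0.9], "angular": [0, 0, -8.07]}, {"slide": [19.2, 5.1, 0.9], "angular": [0, 0, -8.07]}]}}

```text
t: 5.1
ee_pos: [0.6002, 0.1029, 0.2449]
ee_rot: [180.0, 0.0, 122.4]
force: [-0.1, -0.1, -0.9]
gripper_width: 0.532
grasp_force: 0.0
```

{"method": "play_rows", "body": {"plan": [{"slide": [18.3, 7.8, 0.9], "angular": [0, 0, -8.07]}, {"slide": [0, 0, 0], "angular": [0, 0, 0]}]}}

```text
t: 5.3
ee_pos: [0.5967, 0.1237, 0.2439]
ee_rot: [180.0, -0.0, 130.5]
force: [-0.8, -0.3, 0.2]
gripper_width: 0.527
grasp_force: 0.0
```

Run:
```python
from h import *
c=cap('wrist','w2.png')
go(.5969,.1216,.178,130.1)
h=W(.04,.206)
for r in (.05,.09,.13,.195): print(r,proj(c,[h[0]+r*np.cos(np.radians(-49.9)),h[1]+r*np.sin(np.radians(-49.9)),.198]))
```

```text
[-0.3, -0.3, 33.0] [0.01, 0.0, 0.03]
[-0.3, -0.3, 33.0] [0.01, 0.0, 0.03]
--
0.05 [[318.6482884  136.37308199]]
0.09 [[318.28279737 216.66631009]]
0.13 [[317.9605657  287.79333004]]
0.195 [[317.5128037  387.16335516]]
```

View pics/w2.png

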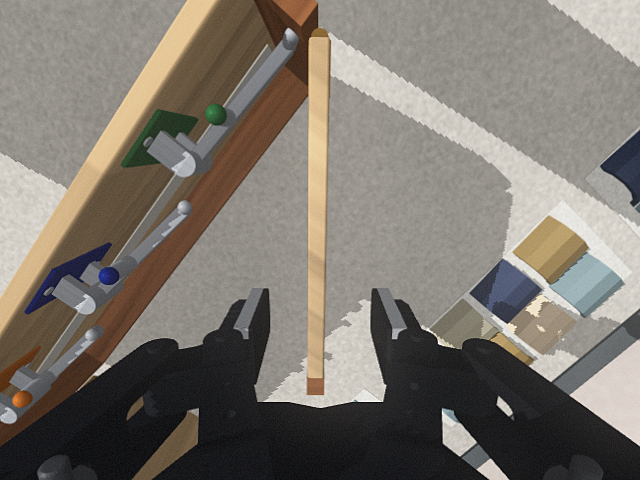

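The wrist view shows wing_l midway between the open fingers, at col 318 from row 35 to 390. The tabs are visible: green (215,114), blue (108,276) and amber (22,398).

{"method": "play_rows", "body": {"plan": [{"slide": [0, 0, 33], "angular": [0, 0, 0]}, {"slide": [0, 0, 33], "angular": [0, 0, 0]}]}}

```text
t: 5.55
ee_pos: [0.5983, 0.1207, 0.1781]
ee_rot: [179.9, 0.1, 129.9]
force: [0.2, -0.0, 0.5]
gripper_width: 0.526
grasp_force: 0.0
```

{"method": "play_rows", "body": {"plan": [{"slide": [0, 0, 0], "angular": [0, 0, 0]}, {"slide": [0, 0, 0], "angular": [0, 0, 0]}, {"slide": [0, 0, 0], "angular": [0, 0, 0]}, {"slide": [0, 0, 0], "angular": [0, 0, 0]}], "fingers": 5}}

```text
t: 5.95
ee_pos: [0.598, 0.1207, 0.1793]
ee_rot: [179.9, 0.1, 130.0]
force: [-0.3, -1.4, 1.2]
gripper_width: 0.115
grasp_force: 29.4
```

{"method": "play_rows", "body": {"plan": [{"slide": [1, 15.6, 0], "angular": [0, 0, -7.2]}, {"slide": [1, 15.6, 0], "angular": [0, 0, -7.2]}, {"slide": [1, 15.6, 0], "angular": [0, 0, -7.2]}, {"slide": [1, 15.6, 0], "angular": [0, 0, -7.2]}]}}

```text
t: 6.35
ee_pos: [0.6342, 0.1716, 0.1793]
ee_rot: [180.0, 0.1, 159.1]
force: [-2.8, -0.6, 2.6]
gripper_width: 0.111
grasp_force: 29.7
```

{"method": "play_rows", "body": {"plan": [{"slide": [1, 15.6, 0], "angular": [0, 0, -7.2]}, {"slide": [1, 15.6, 0], "angular": [0, 0, -7.2]}, {"slide": [1, 15.6, 0], "angular": [0, 0, -7.2]}, {"slide": [0, 0, 0], "angular": [0, 0, 0]}, {"slide": [0, 0, 0], "angular": [0, 0, 0]}]}}

```text
t: 6.85
ee_pos: [0.6425, 0.2174, 0.1794]
ee_rot: [180.0, 0.2, -179.7]
force: [1.4, 0.4, 5.6]
gripper_width: 0.116
grasp_force: 30.2
```

{"method": "play_rows", "body": {"plan": [{"slide": [0, 1.7, 0], "angular": [0, 0, -0.8]}, {"slide": [0, 0, 0], "angular": [0, 0, 0]}]}}

```text
t: 7.05
ee_pos: [0.6424, 0.2185, 0.1794]
ee_rot: [180.0, 0.1, -179.0]
force: [0.1, 0.3, 6.4]
gripper_width: 0.112
grasp_force: 30.2
```

{"method": "play_rows", "body": {"plan": [{"slide": [0, 0, 0], "angular": [0, 0, 0]}, {"slide": [0, 0, 0], "angular": [0, 0, 0]}, {"slide": [0, 0, -25], "angular": [0, 0, 0]}, {"slide": [0, 0, -35], "angular": [0, 0, 0]}, {"slide": [0, 0, -35], "angular": [0, 0, 0]}], "fingers": 45}}

```text
t: 7.55
ee_pos: [0.6409, 0.2186, 0.2735]
ee_rot: [-180.0, -0.1, -178.8]
force: [0.9, 0.2, -0.2]
gripper_width: 0.522
grasp_force: 0.0
```

Run:
```python
from h import *
c=cap('wrist')
P=W(.022,.147);print(P)
a=go(P[0]+.03,P[1]-.03,.27,181)
s=cap('side','side1.png');t=cap('top')
f=np.hstack([cv2.resize(s['frame'][180:340,240:420],(400,356)),cv2.resize(t['frame'][130:260,200:440],(400,217))[:0] if 0 else cv2.resize(np.pad(t['frame'][150:260,235:405],((20,21),(0,0),(0,0))),(400,356))])
cv2.imwrite('pics/sq.png',f[:,:,::-1])
```

```text
[0.49943115 0.15786156]
[28.8, -22.2, 2.3] [0.02, 0.1, 0.04]
[28.8, -22.2, 2.4] [0.02, 0.1, 0.04]
[28.8, -22.3, 2.5] [0.02, 0.1, 0.04]
[28.8, -22.3, 2.5] [0.02, 0.1, 0.04]
--
```

View pics/sq.png

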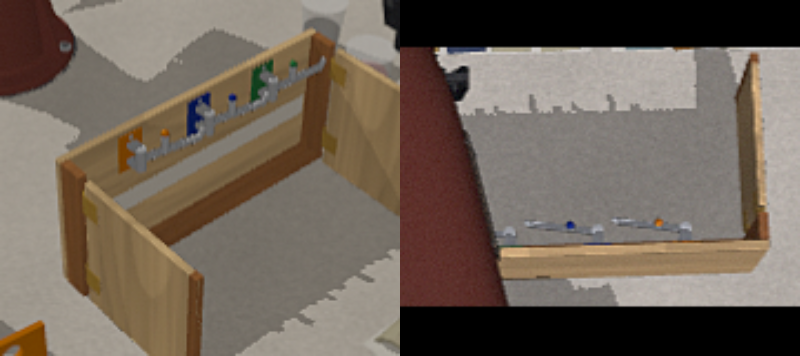

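Both wings look square: in the side view wing_r's bottom edge is parallel to wing_l's, and in the top view wing_r is upright at col 755. Next I'll move near the green hook.

{"method": "play_rows", "body": {"plan": [{"slide": [35, -22, 4], "angular": [0, 0, 0.2]}, {"slide": [35, -22, 4], "angular": [0, 0, 0]}, {"slide": [30, -22, 4], "angular": [0, 0, 0]}, {"slide": [0, 0, 0], "angular": [0, 0, 0]}], "fingers": 24}}

```text
t: 8.1
ee_pos: [0.5375, 0.1488, 0.2589]
ee_rot: [-179.9, -0.4, -179.1]
force: [-0.2, 0.4, 0.7]
gripper_width: 0.282
grasp_force: 0.0
```

```bash
cat >> h.py <<'E'
RNG={'green':((55,85),90),'blue':((110,128),90),'amber':((8,20),150)}
def blobs(c,col,minA=25):
    (lo,hi),sm=RNG[col];h=cv2.cvtColor(c['frame'],cv2.COLOR_RGB2HSV)
    m=cv2.inRange(h,(lo,sm,40),(hi,255,255));n,l,st,ce=cv2.connectedComponentsWithStats(m)
    return [(st[i].tolist(),ce[i].round(1).tolist()) for i in range(1,n) if st[i][4]>=minA]
E
python3 - <<'E'
from h import *
c=cap('wrist','w3.png')
for k in RNG: print(k,blobs(c,k))
print(c['camera_from_world'].round(5).tolist(),env.sense()['ee_pos'])
import pickle;pickle.dump(c,open('w3.pkl','wb'))
E
```

```text
green [([323, 200, 16, 16, 193], [330.2, 206.8])]
blue [([45, 166, 78, 4, 273], [79.2, 167.5]), ([133, 203, 19, 17, 249], [141.6, 211.2]), ([583, 402, 30, 30, 211], [602.3, 418.0])]
amber []
[[-0.01534, 0.99988, -0.00063, -0.13998], [0.96281, 0.01494, 0.26976, -0.55837], [0.26974, 0.00353, -0.96293, 0.2491], [0.0, 0.0, 0.0, 1.0]] [0.54035754 0.14989811 0.25983777]
```

View pics/w3.png

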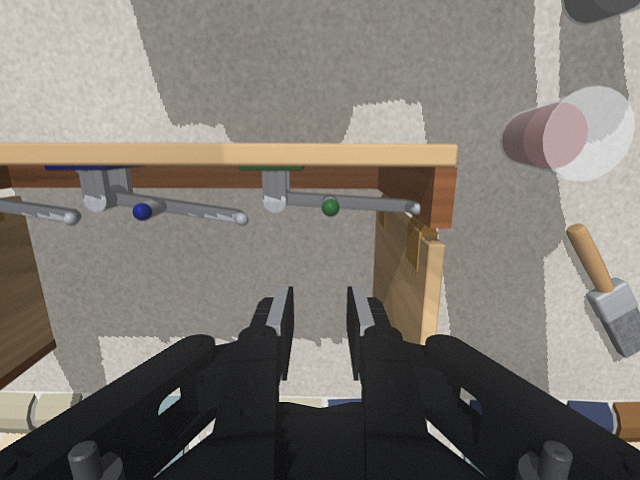

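Run:
```python
from h import *
import pickle;c=pickle.load(open('w3.pkl','rb'))
for n,uv,z in [('tabG',(330.2,206.8),.190),('tabB',(141.6,211.2),.19),('edge',(20,167),.2),('edge',(440,165),.2),('rear',(20,143.5),.2),('rear',(440,145),.2),('wing outer',(443,245),.198),('w inner',(428,245),.198),('w o',(437,345),.198),('w i',(421,345),.198),('corner front',(455,165),.2),('pivotG',(275,202),.175)]:
    P=onz(c,uv,z);d=P[:2]-O;a=np.radians(HD)
    print(n,P.round(4),'stand',np.round([d@[np.cos(a),np.sin(a)],d@[-np.sin(a),np.cos(a)]],4))
```

```text
tabG [0.5025 0.1539 0.19  ] stand [0.025 0.143]
tabB [0.5067 0.0431 0.19  ] stand [0.0273 0.0321]
edge [ 0.4814 -0.0152  0.2   ] stand [ 0.001  -0.0257]
edge [0.4771 0.2121 0.2   ] stand [0.0007 0.2016]
rear [ 0.4691 -0.0125  0.2   ] stand [-0.0113 -0.0228]
rear [0.4668 0.211  0.2   ] stand [-0.0097  0.2007]
wing outer [0.5224 0.2194 0.198 ] stand [0.046  0.2081]
w inner [0.5225 0.2107 0.198 ] stand [0.046  0.1994]
w o [0.5879 0.223  0.198 ] stand [0.1116 0.2106]
w i [0.588  0.2129 0.198 ] stand [0.1116 0.2005]
corner front [0.477  0.2202 0.2   ] stand [0.0007 0.2097]
pivotG [0.5025 0.1198 0.175 ] stand [0.0244 0.1089]
```

The wrist view shows the green tab at (330,207) and the board edge along row 165. The stand model agrees to about 1.5 mm. Next I grip the green pin.

```bash
sed -i 's/^O=.*/O=np.array([.4805,.0095]);HD=1.0/' h.py
python3 - <<'E'
from h import *
a=go(.5025,.1539,.235,181)
go(.5025,.1539,.185,181,start=a)
E
```

```text
[18.9, 2.3, 12.5] [-0.01, -0.09, -0.03]
[18.9, 2.3, 12.4] [-0.01, -0.09, -0.03]
--
[-0.0, -0.0, 25.0] [0.0, 0.0, 0.0]
[-0.0, -0.0, 25.0] [0.0, 0.0, 0.0]
--
```

{"method": "play_rows", "body": {"plan": [{"slide": [19, 2.3, 12.5], "angular": [0, 0, 0]}, {"slide": [19, 2.3, 12.5], "angular": [0, 0, 0]}, {"slide": [0, 0, 25], "angular": [0, 0, 0]}, {"slide": [0, 0, 25], "angular": [0, 0, 0]}, {"slide": [0, 0, 0], "angular": [0, 0, 0]}]}}

```text
t: 8.65
ee_pos: [0.5034, 0.1551, 0.1829]
ee_rot: [-180.0, -0.3, -178.9]
force: [0.2, -1.0, 0.4]
gripper_width: 0.284
grasp_force: 0.0
```

{"method": "play_rows", "body": {"plan": [{"slide": [0, 0, 0], "angular": [0, 0, 0]}, {"slide": [0, 0, 0], "angular": [0, 0, 0]}, {"slide": [0, 0, 0], "angular": [0, 0, 0]}, {"slide": [0, 0, 0], "angular": [0, 0, 0]}], "fingers": 5}}

```text
t: 9.05
ee_pos: [0.505, 0.1542, 0.186]
ee_rot: [-179.9, -0.0, -179.0]
force: [0.5, -5.2, -10.5]
gripper_width: 0.103
grasp_force: 24.9
```

{"method": "play_rows", "body": {"plan": [{"slide": [0, 0, -3], "angular": [0, 0, 0]}, {"slide": [-9.7, -2.4, 0], "angular": [0, 0, 0]}, {"slide": [-8.7, -5.1, 0], "angular": [0, 0, 0]}, {"slide": [-6.8, -7.4, 0], "angular": [0, 0, 0]}]}}

```text
t: 9.45
ee_pos: [0.5309, 0.1429, 0.1882]
ee_rot: [179.7, -0.0, -178.9]
force: [4.7, 12.5, -19.1]
gripper_width: 0.098
grasp_force: 24.6
```

{"method": "play_rows", "body": {"plan": [{"slide": [-4.3, -9.1, 0], "angular": [0, 0, 0]}, {"slide": [-1.5, -10.6, 0], "angular": [0, 0, 0]}, {"slide": [0, -2, 0], "angular": [0, 0, 0]}, {"slide": [0, 0, 0], "angular": [0, 0, 0]}]}}

```text
t: 9.85
ee_pos: [0.5387, 0.1203, 0.1894]
ee_rot: [179.8, 0.2, -178.9]
force: [8.4, 7.0, -16.9]
gripper_width: 0.098
grasp_force: 24.1
```

{"method": "play_rows", "body": {"plan": [{"slide": [0, 0, 0], "angular": [0, 0, 0]}, {"slide": [0, 0, 0], "angular": [0, 0, 0]}, {"slide": [0, 0, -20], "angular": [0, 0, 0]}, {"slide": [0, 0, -30], "angular": [0, 0, 0]}, {"slide": [-20, 0, -20], "angular": [0, 0, 0]}], "fingers": 24}}

```text
t: 10.35
ee_pos: [0.556, 0.1195, 0.2621]
ee_rot: [-180.0, 0.1, -178.9]
force: [0.2, 0.2, 0.4]
gripper_width: 0.282
grasp_force: 0.0
```

Run:
```python
from h import *
c=cap('wrist','w4.png')
def st(P):
    d=P[:2]-O;a=np.radians(HD);return np.round([d@[np.cos(a),np.sin(a)],d@[-np.sin(a),np.cos(a)]],4)
for b in blobs(c,'green'): print(b,st(onz(c,b[1],.19)))
```

```text
([315, 225, 15, 12, 133], [322.1, 230.1]) [0.0577 0.1096]
```

View pics/w4.png

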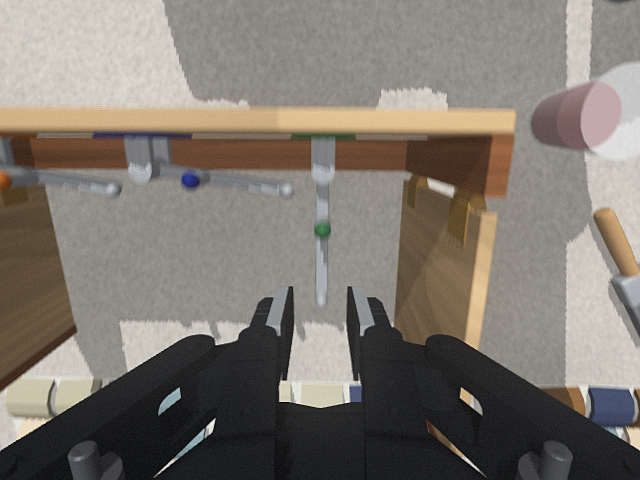

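The wrist view shows the green bar straight out, from (322,172) to (321,300), with the tab at (322,230). Amber hook next.

{"method": "play_rows", "body": {"plan": [{"slide": [2.5, -46.5, 0], "angular": [0, 0, 0]}, {"slide": [2.5, -46.5, 0], "angular": [0, 0, 0]}, {"slide": [2.5, -46.5, 0], "angular": [0, 0, 0]}, {"slide": [2.5, -46.5, 0], "angular": [0, 0, 0]}, {"slide": [0, 0, 0], "angular": [0, 0, 0]}]}}

```text
t: 10.9
ee_pos: [0.5502, -0.0721, 0.2597]
ee_rot: [-179.9, 0.1, -179.2]
force: [0.5, 0.3, 0.6]
gripper_width: 0.281
grasp_force: 0.0
```

Run:
```python
from h import *
c=cap('wrist')
for b in blobs(c,'amber'): print(b)
bb=min((b for b in blobs(c,'amber')),key=lambda b:abs(b[0][2]-16)+abs(b[0][3]-16)+abs(b[1][0]-320)/10)
P=onz(c,bb[1],.19);print(bb,P,env.sense()['ee_pos'])
a=go(P[0],P[1],.235,181)
```

```text
([240, 145, 65, 6, 278], [271.4, 147.6])
([504, 147, 64, 4, 93], [535.2, 147.4])
([530, 174, 27, 3, 31], [543.0, 175.8])
([324, 185, 16, 17, 218], [331.7, 193.2])
([0, 251, 105, 44, 2871], [38.4, 270.5])
([324, 185, 16, 17, 218], [331.7, 193.2]) [ 0.50778906 -0.06624625  0.19      ] [ 0.55010178 -0.06967254  0.25962436]
[21.1, 2.0, 12.3] [-0.02, 0.04, -0.09]
[21.1, 2.1, 12.3] [-0.02, 0.04, -0.09]
--
```

{"method": "play_rows", "body": {"plan": [{"slide": [21.5, 2, 12.5], "angular": [0, 0, 0]}, {"slide": [21.5, 2, 12.5], "angular": [0, 0, 0]}, {"slide": [0, 0, 23], "angular": [0, 0, 0]}, {"slide": [0, 0, 22], "angular": [0, 0, 0]}, {"slide": [0, 0, 0], "angular": [0, 0, 0]}]}}

```text
t: 11.45
ee_pos: [0.5054, -0.0624, 0.1873]
ee_rot: [179.9, -0.2, -178.9]
force: [-0.6, -0.5, -0.4]
gripper_width: 0.282
grasp_force: 0.0
```

{"method": "play_rows", "body": {"plan": [{"slide": [0, 0, 0], "angular": [0, 0, 0]}, {"slide": [0, 0, 0], "angular": [0, 0, 0]}, {"slide": [0, 0, 0], "angular": [0, 0, 0]}, {"slide": [0, 0, 0], "angular": [0, 0, 0]}], "fingers": 5}}

```text
t: 11.85
ee_pos: [0.5065, -0.0659, 0.1894]
ee_rot: [-179.7, -0.1, -179.0]
force: [-3.0, -13.9, -11.1]
gripper_width: 0.097
grasp_force: 25.4
```

{"method": "play_rows", "body": {"plan": [{"slide": [-8.6, -4, 0], "angular": [0, 0, 0]}, {"slide": [-8.7, -5.1, 0], "angular": [0, 0, 0]}, {"slide": [-6.8, -7.4, 0], "angular": [0, 0, 0]}, {"slide": [-4.3, -9.1, 0], "angular": [0, 0, 0]}]}}

```text
t: 12.25
ee_pos: [0.538, -0.0873, 0.1897]
ee_rot: [179.8, 0.2, -178.8]
force: [7.0, 8.6, -8.2]
gripper_width: 0.096
grasp_force: 25.3
```

{"method": "play_rows", "body": {"plan": [{"slide": [-1.5, -10.6, 0], "angular": [0, 0, 0]}, {"slide": [0, -2.5, 0], "angular": [0, 0, 0]}, {"slide": [0, -1, 0], "angular": [0, 0, 0]}, {"slide": [0, 0, 0], "angular": [0, 0, 0]}]}}

```text
t: 12.65
ee_pos: [0.5409, -0.0999, 0.1899]
ee_rot: [179.7, 0.4, -178.8]
force: [11.0, 15.1, -7.8]
gripper_width: 0.098
grasp_force: 25.3
```

{"method": "play_rows", "body": {"plan": [{"slide": [0, 0, 0], "angular": [0, 0, 0]}, {"slide": [0, 0, 0], "angular": [0, 0, 0]}, {"slide": [0, 0, -20], "angular": [0, 0, 0]}, {"slide": [0, 0, -30], "angular": [0, 0, 0]}, {"slide": [-20, 0, -20], "angular": [0, 0, 0]}], "fingers": 24}}

```text
t: 13.15
ee_pos: [0.5571, -0.1029, 0.2618]
ee_rot: [-179.9, 0.1, -179.0]
force: [1.7, 0.1, -0.2]
gripper_width: 0.285
grasp_force: 0.0
```

```bash
cat >> h.py <<'E'
def st(P):
    d=P[:2]-O;a=np.radians(HD);return np.round([d@[np.cos(a),np.sin(a)],d@[-np.sin(a),np.cos(a)]],4)
E
python3 - <<'E'
from h import *
c=cap('wrist','w5.png')
for b in blobs(c,'amber'): print(b,st(onz(c,b[1],.19)))
s=cap('side','side2.png');t=cap('top','top2.png')
for k in ('green','amber'): print(k,[b for b in blobs(s,k) if b[0][4]>300],[b for b in blobs(t,k,60) ])
f=np.hstack([cv2.resize(s['frame'][270:390,180:290],(412,450)),cv2.resize(t['frame'][180:285,400:475],(321,450))])
cv2.imwrite('pics/tiles.png',f[:,:,::-1])
E
```

```text
([296, 136, 64, 8, 211], [328.0, 139.0]) [ 0.0022 -0.1095]
([577, 144, 25, 6, 46], [590.7, 145.1]) [0.0053 0.0394]
([319, 227, 15, 12, 138], [326.1, 232.8]) [ 0.0566 -0.1104]
([0, 243, 124, 43, 3331], [55.9, 264.4]) [ 0.0769 -0.2791]
green [([518, 275, 61, 106, 1512], [545.5, 330.3]), ([195, 289, 34, 38, 861], [211.9, 307.5])] [([422, 245, 31, 11, 183], [437.3, 250.3])]
amber [([423, 180, 33, 25, 617], [438.4, 191.4]), ([377, 195, 19, 39, 399], [384.3, 212.9]), ([307, 233, 85, 58, 987], [351.0, 262.5]), ([267, 252, 18, 61, 596], [274.4, 281.6]), ([495, 262, 42, 31, 492], [517.3, 275.8]), ([323, 302, 8, 56, 305], [326.8, 329.5]), ([228, 324, 34, 44, 926], [245.3, 345.6]), ([358, 357, 32, 26, 439], [375.3, 368.5])] [([178, 117, 17, 37, 225], [185.9, 134.8]), ([138, 136, 17, 18, 137], [146.1, 144.6]), ([419, 195, 32, 11, 270], [434.6, 200.0]), ([383, 214, 8, 18, 60], [387.3, 224.0]), ([246, 217, 16, 19, 85], [250.2, 228.6]), ([616, 238, 24, 30, 298], [629.1, 253.4]), ([124, 240, 38, 38, 1089], [142.4, 258.7])]
```

View pics/tiles.png

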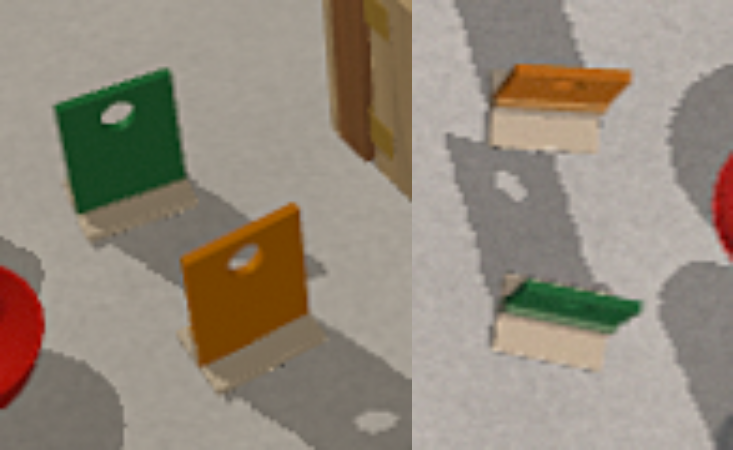

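Both tiles are unmoved and the amber tab is fully out. Amber tile first.

Run:
```python
from h import *
a=go(.6037,-.386,.25,85.2)
```

```text
[-3.3, -23.6, 0.9] [0.01, 0.02, 7.99]
[-6.5, -23.0, 0.9] [0.01, 0.02, 7.99]
[-9.7, -21.8, 0.9] [0.01, 0.02, 7.99]
[-12.6, -20.3, 0.9] [0.01, 0.02, 7.99]
[-15.3, -18.3, 0.9] [0.01, 0.02, 7.99]
[-17.7, -16.0, 0.9] [0.01, 0.02, 7.99]
[-19.7, -13.4, 0.9] [0.01, 0.02, 7.99]
[-21.4, -10.5, 0.9] [0.01, 0.02, 7.99]
[-22.7, -7.5, 0.9] [0.01, 0.02, 7.99]
[-23.5, -4.2, 0.9] [0.01, 0.02, 7.99]
[-23.9, -0.9, 0.9] [0.01, 0.02, 7.99]
[-23.8, 2.4, 0.9] [0.01, 0.02, 7.99]
--
```

{"method": "play_rows", "body": {"plan": [{"slide": [-3.3, -23.6, 0], "angular": [0, 0, 8]}, {"slide": [-6.5, -23, 0], "angular": [0, 0, 8]}, {"slide": [-9.7, -21.8, 0], "angular": [0, 0, 8]}, {"slide": [-12.6, -20.3, 0], "angular": [0, 0, 8]}, {"slide": [-15.3, -18.3, 0], "angular": [0, 0, 8]}], "fingers": 40, "force": 60}}

```text
t: 13.8
ee_pos: [0.5753, -0.2212, 0.258]
ee_rot: [-180.0, -0.1, 140.7]
force: [0.7, 0.0, -0.1]
gripper_width: 0.463
grasp_force: 0.0
```

{"method": "play_rows", "body": {"plan": [{"slide": [-17.7, -16, 0], "angular": [0, 0, 8]}, {"slide": [-19.7, -13.4, 0], "angular": [0, 0, 8]}, {"slide": [-21.4, -10.5, 0], "angular": [0, 0, 8]}, {"slide": [-22.7, -7.5, 10], "angular": [0, 0, 8]}, {"slide": [-23.5, -4.2, 10], "angular": [0, 0, 8]}]}}

```text
t: 14.3
ee_pos: [0.5939, -0.3392, 0.2379]
ee_rot: [-180.0, -0.0, 100.7]
force: [0.7, -0.5, 0.1]
gripper_width: 0.469
grasp_force: 0.0
```

{"method": "play_rows", "body": {"plan": [{"slide": [-23.9, -0.9, 15], "angular": [0, 0, 8]}, {"slide": [-23.8, 2.4, 15], "angular": [0, 0, 8]}, {"slide": [0, 0, 0], "angular": [0, 0, 0]}]}}

```text
t: 14.6
ee_pos: [0.5999, -0.3874, 0.2048]
ee_rot: [-179.7, -0.1, 84.7]
force: [-0.5, -0.2, -0.5]
gripper_width: 0.465
grasp_force: 0.0
```

Run:
```python
from h import *
c=cap('wrist','w6.png');print([b for b in blobs(c,'amber',200)],env.sense()['ee_pos'],env.sense()['ee_rot'])
import pickle;pickle.dump(c,open('w6.pkl','wb'))
```

```text
[([313, 144, 14, 128, 1584], [320.1, 205.4])] [ 0.60031897 -0.38595345  0.20634395] [-1.79804180e+02 -1.13078794e-01  8.50236538e+01]
```

View pics/w6.png

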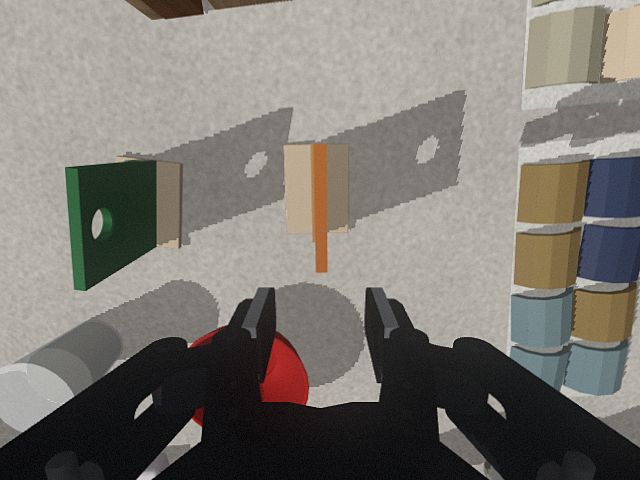

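The wrist view shows the amber tile's top edge from (321,272) to (320,144), between the fingers. The green top edge is at left, from (72,168) to (80,289).

Run:
```python
from h import *
import pickle;c=pickle.load(open('w6.pkl','rb'))
for col,a,b in [('amber',(321.2,271.5),(319.8,144)),('green',(73,168),(80,289.5))]:
    A,B=onz(c,a,.12)[:2],onz(c,b,.12)[:2]
    n,f=(A,B) if A[1]<B[1] else (B,A)
    w=f-n;L=np.linalg.norm(w);yaw=np.degrees(np.arctan2(w[1],w[0]));w/=L
    m=(n+f)/2;T=m-.027*w;print(col,'mid',m,'L',L,'yaw',yaw,'tcp',T)
    if col=='amber':
        a0=go(T[0],T[1],.13,yaw);go(T[0],T[1],.098,yaw,start=a0)
```

```text
amber mid [ 0.60254541 -0.3586094 ] L 0.081513419066759 yaw 85.30366556359986 tcp [ 0.60033479 -0.38551875]
[0.1, 0.1, 38.2] [-0.1, -0.06, -0.14]
[0.2, 0.1, 38.2] [-0.1, -0.06, -0.14]
--
[0.0, -0.0, 32.0] [0.0, 0.0, 0.0]
--
green mid [ 0.44376395 -0.35751314] L 0.08179935255559198 yaw 76.84615105469689 tcp [ 0.43761965 -0.38380473]
```

{"method": "play_rows", "body": {"plan": [{"slide": [0, 0, 35], "angular": [0, 0, 0]}, {"slide": [0, 0, 35], "angular": [0, 0, 0]}, {"slide": [0, 0, 20], "angular": [0, 0, 0]}, {"slide": [0, 0, 18], "angular": [0, 0, 0]}, {"slide": [0, 0, 0], "angular": [0, 0, 0]}]}}

```text
t: 15.15
ee_pos: [0.6003, -0.3833, 0.0987]
ee_rot: [-179.8, -0.1, 85.2]
force: [-0.5, -0.1, -0.3]
gripper_width: 0.464
grasp_force: 0.0
```

{"method": "play_rows", "body": {"plan": [{"slide": [0, 0, 0], "angular": [0, 0, 0]}, {"slide": [0, 0, 0], "angular": [0, 0, 0]}, {"slide": [0, 0, 0], "angular": [0, 0, 0]}, {"slide": [0, 0, 0], "angular": [0, 0, 0]}, {"slide": [0, 0, 0], "angular": [0, 0, 0]}], "fingers": 2}}

```text
t: 15.65
ee_pos: [0.6023, -0.3858, 0.1025]
ee_rot: [179.9, 0.1, 85.1]
force: [-0.8, 1.4, 6.0]
gripper_width: 0.078
grasp_force: 63.8
```

{"method": "play_rows", "body": {"plan": [{"slide": [0, 0, -30], "angular": [0, 0, 0]}, {"slide": [0, 0, -48], "angular": [0, 0, 0]}, {"slide": [0, 0, -48], "angular": [0, 0, 0]}, {"slide": [0, 0, -48], "angular": [0, 0, 0]}, {"slide": [0, 0, -48], "angular": [0, 0, 0]}]}}

```text
t: 16.15
ee_pos: [0.6014, -0.3851, 0.3253]
ee_rot: [180.0, 0.0, 85.1]
force: [1.8, -1.6, -2.5]
gripper_width: 0.082
grasp_force: 62.5
```

Run:
```python
from h import *
P=W(.14,-.137);print(P)
s=env.sense();print(s['ee_pos'],s['gripper_width'],s['grasp_force'],s['force'])
a=go(P[0],P[1],s['ee_pos'][2],91)
```

```text
[ 0.62286966 -0.1250358 ]
[ 0.60143892 -0.38509391  0.32533253] 0.08229333877567797 62.53182864301834 [ 1.83915691 -1.6288562  -2.49432544]
[43.5, -0.2, -0.0] [0.01, 0.0, -0.99]
[43.5, 0.6, -0.0] [0.01, 0.0, -0.99]
[43.5, 1.3, -0.0] [0.01, 0.0, -0.99]
[43.4, 2.1, -0.0] [0.01, 0.0, -0.99]
[43.4, 2.8, -0.0] [0.01, 0.0, -0.99]
[43.3, 3.6, -0.0] [0.01, 0.0, -0.99]
--
```

{"method": "play_rows", "body": {"plan": [{"slide": [43.5, 4, 0], "angular": [0, 0, -1]}, {"slide": [43.5, 4.8, 0], "angular": [0, 0, -1]}, {"slide": [43.5, 5.5, 0], "angular": [0, 0, -1]}, {"slide": [43.4, 6.3, 0], "angular": [0, 0, -1]}, {"slide": [43.4, 7, 0], "angular": [0, 0, -1]}]}}

```text
t: 16.65
ee_pos: [0.6405, -0.168, 0.3231]
ee_rot: [180.0, 0.0, 90.1]
force: [1.0, 0.4, -2.4]
gripper_width: 0.076
grasp_force: 62.5
```

{"method": "play_rows", "body": {"plan": [{"slide": [43.3, 7.8, 0], "angular": [0, 0, -0.9]}, {"slide": [0, 0, 45], "angular": [0, 0, 0]}, {"slide": [0, 0, 45], "angular": [0, 0, 0]}, {"slide": [0, 0, 40], "angular": [0, 0, 0]}, {"slide": [0, 0, 0], "angular": [0, 0, 0]}]}}

```text
t: 17.15
ee_pos: [0.6446, -0.1251, 0.1874]
ee_rot: [-179.4, -0.2, 91.0]
force: [-0.4, 0.8, -2.2]
gripper_width: 0.083
grasp_force: 62.4
```

Run:
```python
from h import *
c=cap('wrist','w7.png');ps=[];rs=[]
for k in range(4):
    cc=cap('side','side3.png' if k==0 else None);s=env.sense();ps.append(s['ee_pos']);rs.append(s['ee_rot'])
    if k==0: S=cc
print(np.round(ps,4).tolist(),np.round(rs,2).tolist());print(st(np.mean(ps,0)),s['force'])
f=np.hstack([cv2.resize(c['frame'],(400,300)),cv2.resize(S['frame'][180:330,250:450],(400,300))])
cv2.imwrite('pics/ins.png',f[:,:,::-1])
import pickle;pickle.dump((c,S),open('w7.pkl','wb'))
for y in (-.11,):
  for z in (.169,.178): print('bar tip side px',proj(S,[*W(.113,y),z]),proj(c,[*W(.113,y),z]))
```

```text
[[0.6482, -0.1265, 0.1938], [0.6493, -0.1268, 0.1952], [0.6498, -0.127, 0.1958], [0.6498, -0.127, 0.1958]] [[-179.98, -0.01, 90.96], [179.86, 0.04, 90.96], [179.77, 0.07, 90.96], [179.76, 0.08, 90.95]]
[ 0.1664 -0.1393] [ 0.25308106  0.33304486 -2.10110194]
bar tip side px [[325.23056279 267.36699814]] [[212.10666733 241.43503601]]
bar tip side px [[325.30636884 264.79879904]] [[205.57192013 247.1271556 ]]
```

View pics/ins.png

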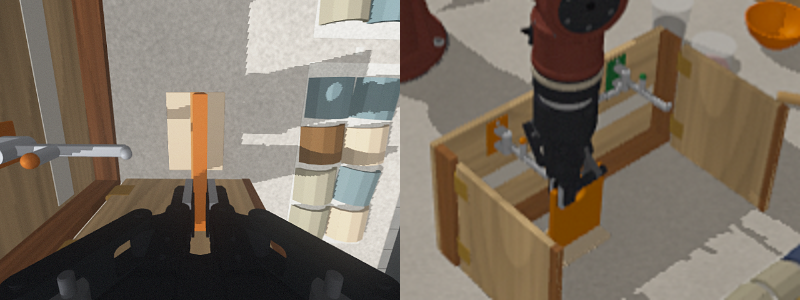

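Run:
```python
from h import *
import pickle;c,S=pickle.load(open('w7.pkl','rb'))
print(blobs(c,'amber',300));print([b for b in blobs(S,'amber',200) if 300<b[1][0]<370])
p=np.array([.6485,-.1267,.1943]);yaw=np.radians(90.96);tx=np.array([np.cos(yaw),np.sin(yaw),0])
for top in (.014,.0175,.0215):
    P=p+tx*.069+[0,0,top];print(top,proj(c,P),proj(S,P))
    P=p+tx*.069+[0,0,top-.12];print('   bottom',proj(S,P))
cv2.imwrite('pics/sz.png',cv2.resize(S['frame'][235:325,310:370],(480,720)[0:1]+(600,) if 0 else (400,600),interpolation=cv2.INTER_CUBIC)[:,:,::-1])
```

```text
[([307, 148, 25, 222, 4838], [319.5, 253.4]), ([0, 193, 26, 26, 535], [11.2, 205.6]), ([0, 245, 64, 26, 858], [39.7, 258.2])]
[([307, 233, 85, 125, 1561], [343.9, 283.0])]
0.014 [[331.6775658 151.4076457]] [[351.24963976 259.97831654]]
   bottom [[348.83372271 293.42422721]]
0.0175 [[331.94443312 151.62951202]] [[351.32384318 258.94347982]]
   bottom [[348.90079482 292.50207555]]
0.0215 [[332.27154966 151.90147076]] [[351.40891733 257.75647967]]
   bottom [[348.97768908 291.44443663]]
```

View pics/sz.png

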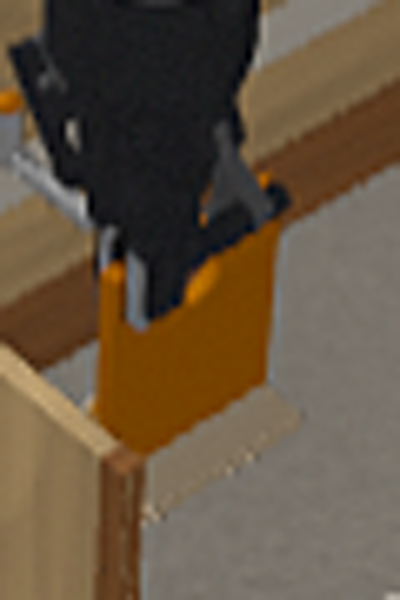

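Run:
```python
from h import *
import pickle;c,S=pickle.load(open('w7.pkl','rb'))
p=np.array([.6485,-.1267,.1943]);tx=np.array([-.0168,.99986,0]);ty=np.array([.99986,.0168,0])
for top in (.0135,.0175):
    P=p+tx*.069+ty*.004+[0,0,top-.112];print(top,proj(S,P))
print('green tip',proj(S,[*W(.115,.1096),.178]), 'tab',proj(S,[*W(.056,.1096),.193]),'wing tip',proj(S,[*W(.235,-.201),.198]),proj(S,[*W(.235,-.211),.198]))
cv2.imwrite('pics/sz2.png',cv2.resize(S['frame'][200:250,345:405],(480,400),interpolation=cv2.INTER_CUBIC)[:,:,::-1])
s=env.sense();print(s['ee_pos'],s['ee_rot']);P=W(.15,-.137)
go(P[0],P[1],.1775,91)
```

```text
0.0135 [[350.00344381 292.27184838]]
0.0175 [[350.0826603  291.21010739]]
green tip [[385.23045173 231.05428806]] tab [[370.72751106 216.82108401]] wing tip [[330.37609454 302.63717879]] [[327.14476497 304.65165124]]
[ 0.64979336 -0.12704627  0.19582788] [1.79762584e+02 7.87714092e-02 9.09549819e+01]
[2.5, -17.0, 18.3] [0.24, 0.08, -0.04]
--
```

View pics/sz2.png

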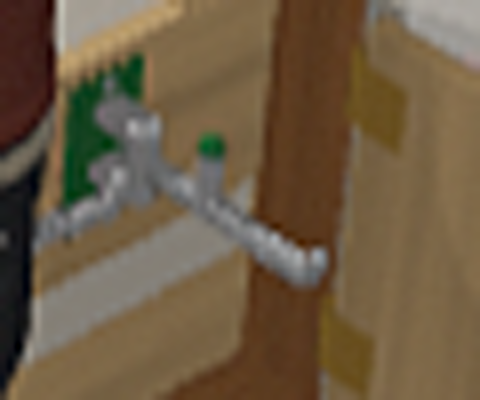

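The side view shows the green hook tip at about (384,230) and the tab at (371,217), both within 1 px of the model. I've used all the picture views, so the rest is numeric.

{"method": "play_rows", "body": {"plan": [{"slide": [2.5, -15, 18.5], "angular": [0.24, 0, 0]}, {"slide": [0, 0, 0], "angular": [0, 0, 0]}, {"slide": [0, 0, 0], "angular": [0, 0, 0]}, {"slide": [0, 0, 0], "angular": [0, 0, 0]}]}}

```text
t: 17.8
ee_pos: [0.6345, -0.1246, 0.1761]
ee_rot: [-179.9, 0.0, 91.0]
force: [-0.2, -0.1, -2.1]
gripper_width: 0.08
grasp_force: 62.5
```

Run:
```python
from h import *
S=cap('side','s4.png');s=env.sense();p=s['ee_pos'];print(p,s['ee_rot'],st(p))
yw=np.radians(s['ee_rot'][2]);tx=np.array([np.cos(yw),np.sin(yw),0]);ty=np.array([np.sin(yw),-np.cos(yw),0])
h=cv2.cvtColor(S['frame'],cv2.COLOR_RGB2HSV);m=cv2.inRange(h,(10,190,90),(18,255,255))
n,l,stt,ce=cv2.connectedComponentsWithStats(m)
for i in range(1,n):
    if 300<ce[i][0]<375 and stt[i][4]>80:
        ys,xs=np.where(l==i);print(stt[i],'right col extents',[(r,xs[ys==r].max()) for r in range(ys.min(),ys.max()+1,4)])
for top in (.0125,.0165,.0205):
    print(top,'foot-line right',proj(S,p+tx*.069+ty*.004+[0,0,top-.112]),'left',proj(S,p-tx*.015+ty*.004+[0,0,top-.112]),'top right',proj(S,p+tx*.069+[0,0,top]))
```

```text
[ 0.63442857 -0.12453169  0.17579353] [-1.79893752e+02  4.16844329e-02  9.09655260e+01] [ 0.1516 -0.1367]
[322 269  27  35 539] right col extents [(269, np.int64(348)), (273, np.int64(347)), (277, np.int64(347)), (281, np.int64(347)), (285, np.int64(347)), (289, np.int64(346)), (293, np.int64(346)), (297, np.int64(339)), (301, np.int64(333))]
0.0125 foot-line right [[346.72385539 294.08501916]] left [[323.1005781  308.85684149]] top right [[347.76963303 262.55237854]]
0.0165 foot-line right [[346.79586084 293.04302276]] left [[323.12984267 307.81226256]] top right [[347.84652916 261.39368601]]
0.0205 foot-line right [[346.86810576 291.99710792]] left [[323.15921911 306.76358392]] top right [[347.92368491 260.23053108]]
```

{"method": "play_rows", "body": {"plan": [{"slide": [0, -10, -0.7], "angular": [0, 0, 0]}, {"slide": [0, -10, 0], "angular": [0, 0, 0]}, {"slide": [0, -10, 0], "angular": [0, 0, 0]}, {"slide": [0, -8, 0], "angular": [0, 0, 0]}]}}

```text
t: 18.25
ee_pos: [0.5954, -0.125, 0.176]
ee_rot: [-179.8, 0.0, 91.0]
force: [0.0, -0.3, -1.7]
gripper_width: 0.078
grasp_force: 62.5
```

{"method": "play_rows", "body": {"plan": [{"slide": [0, -10, 0], "angular": [0, 0, 0]}, {"slide": [0, -10, 0], "angular": [0, 0, 0]}, {"slide": [0, -9.5, 0], "angular": [0, 0, 0]}, {"slide": [0, 0, 0], "angular": [0, 0, 0]}, {"slide": [0, 0, 0], "angular": [0, 0, 0]}]}}

```text
t: 18.75
ee_pos: [0.5658, -0.1254, 0.1756]
ee_rot: [-179.8, 0.0, 91.0]
force: [0.5, 0.1, -2.4]
gripper_width: 0.077
grasp_force: 62.6
```

{"method": "play_rows", "body": {"plan": [{"slide": [0, 0, 5], "angular": [0, 0, 0]}, {"slide": [0, 0, 4], "angular": [0, 0, 0]}, {"slide": [0, 0, 2], "angular": [0, 0, 0]}, {"slide": [0, 0, 0], "angular": [0, 0, 0]}, {"slide": [0, 0, 0], "angular": [0, 0, 0]}]}}

```text
t: 19.25
ee_pos: [0.5663, -0.1254, 0.166]
ee_rot: [-179.9, 0.0, 91.0]
force: [-5.8, 0.8, 17.9]
gripper_width: 0.076
grasp_force: 65.7
```

{"method": "play_rows", "body": {"plan": [{"slide": [0, 0, -1], "angular": [0, 0, 0]}, {"slide": [0, 0, 0], "angular": [0, 0, 0]}]}}

```text
t: 19.45
ee_pos: [0.5662, -0.1253, 0.1663]
ee_rot: [-179.8, 0.0, 91.0]
force: [-3.6, 0.7, 11.2]
gripper_width: 0.083
grasp_force: 64.3
```

{"method": "play_rows", "body": {"plan": [{"slide": [0, 0, 0], "angular": [0, 0, 0]}, {"slide": [0, 0, 0], "angular": [0, 0, 0]}, {"slide": [0, 0, 0], "angular": [0, 0, 0]}], "fingers": 30}}

```text
t: 19.75
ee_pos: [0.5657, -0.1252, 0.165]
ee_rot: [-179.7, -0.0, 91.0]
force: [0.1, 0.5, 0.1]
gripper_width: 0.351
grasp_force: 0.0
```

{"method": "play_rows", "body": {"plan": [{"slide": [0, 0, -15], "angular": [0, 0, 0]}, {"slide": [0, 0, -25], "angular": [0, 0, 0]}, {"slide": [0, 0, -40], "angular": [0, 0, 0]}]}}

```text
t: 20.05
ee_pos: [0.5648, -0.1248, 0.2441]
ee_rot: [-179.5, -0.1, 91.0]
force: [0.8, -0.3, -0.2]
gripper_width: 0.354
grasp_force: 0.0
```

Run:
```python
from h import *
c=cap('wrist','w8.png');S=cap('side','s5.png');s=env.sense();print(s['ee_pos'],s['ee_rot'])
print([b for b in blobs(c,'amber',150)]);
for k in ('amber','green'): print(k,[b for b in blobs(S,k,200) if b[1][0]<370 and b[1][1]>200])
for y in (-.152,-.068):
  for z in (.181,.069): print(y,z,'wrist',proj(c,[*W(.084,y),z]),'side',proj(S,[*W(.088,y),z]))
print('hook green',proj(S,[*W(.056,.11),.193]))
```

```text
[ 0.56836287 -0.12605282  0.25004463] [1.79842968e+02 1.47796457e-01 9.09728847e+01]
[([315, 146, 16, 149, 2173], [322.8, 217.9]), ([164, 185, 40, 76, 1339], [181.4, 216.8]), ([261, 221, 19, 19, 285], [269.8, 229.8])]
amber [([305, 233, 87, 58, 1440], [340.4, 264.3]), ([268, 252, 17, 61, 599], [274.4, 281.9]), ([323, 302, 8, 56, 303], [326.7, 329.5])]
green [([195, 289, 34, 38, 861], [211.9, 307.4])]
-0.152 0.181 wrist [[324.39938334 290.83603082]] side [[306.50503827 265.92810068]]
-0.152 0.069 wrist [[323.94325909 241.10079349]] side [[306.56304928 296.50571786]]
-0.068 0.181 wrist [[324.71159429 147.47738233]] side [[331.13256443 252.12243266]]
-0.068 0.069 wrist [[324.10419834 146.21675513]] side [[329.96594587 282.51929326]]
hook green [[370.82756504 216.76670153]]
```

Amber hangs as predicted: wrist blob cols 315–331 and rows 146–295, against a predicted col 324 and rows 147–291. Now the green tile.

Run:
```python
from h import *
go(.4376,-.3838,.215,76.8)
```

```text
[-36.5, -19.3, 5.0] [0.02, 0.02, 2.02]
[-37.1, -18.0, 5.0] [0.02, 0.02, 2.02]
[-37.8, -16.7, 5.0] [0.02, 0.02, 2.02]
[-38.3, -15.3, 5.0] [0.02, 0.02, 2.02]
[-38.8, -14.0, 5.0] [0.02, 0.02, 2.02]
[-39.3, -12.6, 5.0] [0.02, 0.02, 2.02]
[-39.7, -11.2, 5.0] [0.02, 0.02, 2.02]
--
```

{"method": "play_rows", "body": {"plan": [{"slide": [-36.5, -19.3, 0], "angular": [0, 0, 2]}, {"slide": [-37.1, -18, 0], "angular": [0, 0, 2]}, {"slide": [-37.8, -16.7, 5], "angular": [0, 0, 2]}, {"slide": [-38.3, -15.3, 10], "angular": [0, 0, 2]}, {"slide": [-38.8, -14, 10], "angular": [0, 0, 2]}], "fingers": 40}}

```text
t: 20.65
ee_pos: [0.4718, -0.3107, 0.2201]
ee_rot: [-179.8, 0.0, 80.9]
force: [1.3, -0.4, -0.0]
gripper_width: 0.469
grasp_force: 0.0
```

{"method": "play_rows", "body": {"plan": [{"slide": [-39.3, -12.6, 5], "angular": [0, 0, 2]}, {"slide": [-39.7, -11.2, 5], "angular": [0, 0, 2]}, {"slide": [0, 0, 0], "angular": [0, 0, 0]}, {"slide": [0, 0, 0], "angular": [0, 0, 0]}, {"slide": [0, 0, 0], "angular": [0, 0, 0]}]}}

```text
t: 21.15
ee_pos: [0.4357, -0.3822, 0.2107]
ee_rot: [-179.8, 0.0, 77.0]
force: [0.2, 0.4, -0.5]
gripper_width: 0.468
grasp_force: 0.0
```

Run:
```python
from h import *
c=cap('wrist','w9.png');s=env.sense();print(s['ee_pos'],s['ee_rot'])
h=cv2.cvtColor(c['frame'],cv2.COLOR_RGB2HSV);m=cv2.inRange(h,(50,90,40),(90,255,255))
n,l,stt,ce=cv2.connectedComponentsWithStats(m);i=1+np.argmax(stt[1:,4]);print(stt[i])
ys,xs=np.where(l==i)
for r in range(ys.min(),ys.max()+1,10):
    x=xs[ys==r];print(r,x.min(),x.max(),h[r,x.min():x.max()+1,2][::3].tolist())
import pickle;pickle.dump(c,open('w9.pkl','wb'))
```

```text
[ 0.43591717 -0.38203853  0.21089935] [-1.79766847e+02  3.67778641e-02  7.70471709e+01]
[ 312  149   12  125 1348]
149 314 322 [54, 57, 58]
159 312 323 [95, 89, 90, 88]
169 312 323 [97, 94, 89, 84]
179 313 323 [88, 94, 86, 83]
189 313 323 [91, 88, 85, 93]
199 313 323 [91, 92, 88, 85]
209 313 323 [90, 85, 87, 86]
219 313 323 [85, 84, 89, 88]
229 313 323 [87, 89, 88, 92]
239 314 323 [93, 84, 94, 78]
249 314 323 [82, 92, 84, 84]
259 314 323 [83, 86, 86, 85]
269 314 323 [81, 89, 88, 84]
```

Run:
```python
from h import *
import pickle;c=pickle.load(open('w9.pkl','rb'))
n,f=onz(c,(319,274),.12)[:2],onz(c,(317.7,149.5),.12)[:2]
w=f-n;L=np.linalg.norm(w);yaw=np.degrees(np.arctan2(w[1],w[0]));w/=L;m=(n+f)/2;T=m-.027*w
print(m,L,yaw,T);go(T[0],T[1],.1,yaw)
```

```text
[ 0.43996997 -0.35758869] 0.08229057947533558 77.47768868045185 [ 0.43411584 -0.3839464 ]
[-0.7, -0.3, 37.0] [-0.08, 0.01, -0.14]
[-0.7, -0.3, 37.0] [-0.08, 0.01, -0.14]
[-0.7, -0.4, 37.0] [-0.08, 0.01, -0.14]
--
```

{"method": "play_rows", "body": {"plan": [{"slide": [-2, -1, 37], "angular": [0, 0, -0.4]}, {"slide": [0, 0, 37], "angular": [0, 0, 0]}, {"slide": [0, 0, 20], "angular": [0, 0, 0]}, {"slide": [0, 0, 16], "angular": [0, 0, 0]}, {"slide": [0, 0, 0], "angular": [0, 0, 0]}]}}

```text
t: 21.7
ee_pos: [0.4332, -0.3825, 0.0991]
ee_rot: [-179.6, -0.1, 77.5]
force: [0.1, 1.1, 0.7]
gripper_width: 0.469
grasp_force: 0.0
```

{"method": "play_rows", "body": {"plan": [{"slide": [0, 0, 0], "angular": [0, 0, 0]}, {"slide": [0, 0, 0], "angular": [0, 0, 0]}]}}

```text
t: 21.9
ee_pos: [0.4344, -0.3849, 0.1022]
ee_rot: [-179.9, 0.1, 77.4]
force: [0.4, -0.3, -0.5]
gripper_width: 0.469
grasp_force: 0.0
```

{"method": "play_rows", "body": {"plan": [{"slide": [0, 0, 0], "angular": [0, 0, 0]}, {"slide": [0, 0, 0], "angular": [0, 0, 0]}, {"slide": [0, 0, 0], "angular": [0, 0, 0]}, {"slide": [0, 0, 0], "angular": [0, 0, 0]}, {"slide": [0, 0, 0], "angular": [0, 0, 0]}], "fingers": 2}}

```text
t: 22.4
ee_pos: [0.4338, -0.3852, 0.1018]
ee_rot: [-179.8, 0.1, 77.4]
force: [-0.7, 0.6, 5.8]
gripper_width: 0.085
grasp_force: 59.6
```

{"method": "play_rows", "body": {"plan": [{"slide": [0, 0, -30], "angular": [0, 0, 0]}, {"slide": [0, 0, -48], "angular": [0, 0, 0]}, {"slide": [0, 0, -48], "angular": [0, 0, 0]}, {"slide": [0, 0, -48], "angular": [0, 0, 0]}, {"slide": [0, 0, -50], "angular": [0, 0, 0]}]}}

```text
t: 22.9
ee_pos: [0.4339, -0.3843, 0.3267]
ee_rot: [-179.7, 0.0, 77.4]
force: [1.4, -1.0, -1.8]
gripper_width: 0.084
grasp_force: 59.0
```

Run:
```python
from h import *
P=W(.167,.082);print(P)
s=env.sense();print(s['ee_pos'],s['gripper_width'],s['grasp_force'],s['force'])
a=go(P[0],P[1],s['ee_pos'][2],91,n=13)
```

```text
[0.64604347 0.09440206]
[ 0.43393903 -0.38429043  0.32668881] 0.08447849314405775 59.02269780635834 [ 1.39914351 -1.02186922 -1.75624648]
[39.5, 7.9, -0.1] [-0.02, 0.0, -1.05]
[39.4, 8.6, -0.1] [-0.02, 0.0, -1.05]
[39.2, 9.3, -0.1] [-0.02, 0.0, -1.05]
[39.0, 10.0, -0.1] [-0.02, 0.0, -1.05]
[38.8, 10.7, -0.0] [-0.02, 0.0, -1.05]
[38.6, 11.4, -0.0] [-0.02, 0.0, -1.05]
[38.4, 12.1, -0.0] [-0.02, 0.0, -1.05]
[38.2, 12.8, -0.0] [-0.02, 0.0, -1.05]
[37.9, 13.5, -0.0] [-0.02, 0.0, -1.05]
[37.7, 14.2, -0.0] [-0.02, 0.0, -1.05]
[37.4, 14.9, -0.0] [-0.02, 0.0, -1.05]
[37.1, 15.6, -0.0] [-0.02, 0.0, -1.05]
[36.8, 16.3, -0.0] [-0.02, 0.0, -1.05]
--
```

{"method": "play_rows", "body": {"plan": [{"slide": [39.5, 7.9, 0], "angular": [0, 0, -1.05]}, {"slide": [39.4, 8.6, 0], "angular": [0, 0, -1.05]}, {"slide": [39.2, 9.3, 0], "angular": [0, 0, -1.05]}, {"slide": [39, 10, 0], "angular": [0, 0, -1.05]}, {"slide": [38.8, 10.7, 0], "angular": [0, 0, -1.05]}]}}

```text
t: 23.4
ee_pos: [0.5162, -0.199, 0.3245]
ee_rot: [-179.7, 0.0, 82.6]
force: [-0.2, -0.2, -3.2]
gripper_width: 0.08
grasp_force: 59.0
```

{"method": "play_rows", "body": {"plan": [{"slide": [38.6, 11.4, 0], "angular": [0, 0, -1.05]}, {"slide": [38.4, 12.1, 0], "angular": [0, 0, -1.05]}, {"slide": [38.2, 12.8, 0], "angular": [0, 0, -1.05]}, {"slide": [37.9, 13.5, 0], "angular": [0, 0, -1.05]}, {"slide": [37.7, 14.2, 0], "angular": [0, 0, -1.05]}]}}

```text
t: 23.9
ee_pos: [0.5975, -0.0148, 0.324]
ee_rot: [-179.7, 0.0, 87.9]
force: [0.9, -0.4, -1.6]
gripper_width: 0.076
grasp_force: 59.0
```

{"method": "play_rows", "body": {"plan": [{"slide": [37.4, 14.9, 0], "angular": [0, 0, -1.05]}, {"slide": [37.1, 15.6, 0], "angular": [0, 0, -1.05]}, {"slide": [36.8, 16.3, 0], "angular": [0, 0, -1.05]}, {"slide": [0, 0, 30], "angular": [0, 0, 0]}, {"slide": [0, 0, 40], "angular": [0, 0, 0]}]}}

```text
t: 24.4
ee_pos: [0.6474, 0.0955, 0.2544]
ee_rot: [-180.0, -0.0, 91.1]
force: [0.8, 0.5, -3.1]
gripper_width: 0.082
grasp_force: 59.1
```

{"method": "play_rows", "body": {"plan": [{"slide": [0, 0, 40], "angular": [0, 0, 0]}, {"slide": [0, 0, 30], "angular": [0, 0, 0]}, {"slide": [0, 0, 0], "angular": [0, 0, 0]}, {"slide": [0, 0, 0], "angular": [0, 0, 0]}, {"slide": [0, 0, 0], "angular": [0, 0, 0]}]}}

```text
t: 24.9
ee_pos: [0.6469, 0.094, 0.1863]
ee_rot: [-179.9, -0.0, 91.0]
force: [0.7, -0.0, -1.4]
gripper_width: 0.08
grasp_force: 59.1
```

Run:
```python
from h import *
S=cap('side','s6.png');s=env.sense();p=s['ee_pos'];print(p,s['ee_rot'],st(p),s['force'])
yw=np.radians(s['ee_rot'][2]);tx=np.array([np.cos(yw),np.sin(yw),0]);ty=np.array([np.sin(yw),-np.cos(yw),0])
h=cv2.cvtColor(S['frame'],cv2.COLOR_RGB2HSV);m=cv2.inRange(h,(50,90,30),(90,255,255))
n,l,stt,ce=cv2.connectedComponentsWithStats(m)
for i in range(1,n):
    if 340<ce[i][0]<440 and stt[i][4]>80:
        ys,xs=np.where(l==i);print(stt[i],[(r,xs[ys==r].min(),xs[ys==r].max()) for r in range(ys.min(),ys.max()+1,3)])
for top in (.014,.018):
    print(top,'foot-line right',proj(S,p+tx*.070+ty*.004+[0,0,top-.112]),'left',proj(S,p-tx*.014+ty*.004+[0,0,top-.112]),'top right',proj(S,p+tx*.07+[0,0,top]))
Q=W(.152,.082);go(Q[0],Q[1],.1765,91)
```

```text
[0.6469425  0.09399056 0.1863274 ] [-1.79957951e+02 -4.25720450e-03  9.10132220e+01] [0.1679 0.0816] [-0.46762914 -0.20709267 -1.83800383]
[385 235  25  37 468] [(235, np.int64(409), np.int64(409)), (238, np.int64(405), np.int64(409)), (241, np.int64(389), np.int64(408)), (244, np.int64(389), np.int64(408)), (247, np.int64(388), np.int64(408)), (250, np.int64(388), np.int64(407)), (253, np.int64(387), np.int64(407)), (256, np.int64(387), np.int64(406)), (259, np.int64(387), np.int64(405)), (262, np.int64(385), np.int64(400)), (265, np.int64(387), np.int64(396)), (268, np.int64(387), np.int64(391)), (271, np.int64(386), np.int64(386))]
0.014 foot-line right [[406.61125428 259.05897819]] left [[386.40434597 271.92709635]] top right [[410.39076873 227.97231713]]
0.018 foot-line right [[406.77846265 258.02310174]] left [[386.54263819 270.88257001]] top right [[410.56946309 226.83272343]]
[0.4, -15.9, 9.8] [-0.04, -0.0, 0.01]
--
```

{"method": "play_rows", "body": {"plan": [{"slide": [0.3, -15, 9.8], "angular": [0, 0, 0]}, {"slide": [0, 0, 0], "angular": [0, 0, 0]}, {"slide": [0, 0, 0], "angular": [0, 0, 0]}, {"slide": [0, 0, 0], "angular": [0, 0, 0]}]}}

```text
t: 25.35
ee_pos: [0.6317, 0.094, 0.1754]
ee_rot: [-179.9, -0.0, 91.0]
force: [-0.2, 0.1, -2.0]
gripper_width: 0.078
grasp_force: 59.2
```

{"method": "play_rows", "body": {"plan": [{"slide": [0, -10, 0], "angular": [0, 0, 0]}, {"slide": [0, -10, 0], "angular": [0, 0, 0]}, {"slide": [0, -10, 0], "angular": [0, 0, 0]}, {"slide": [0, -8, 0], "angular": [0, 0, 0]}]}}

```text
t: 25.75
ee_pos: [0.5929, 0.0934, 0.175]
ee_rot: [-179.8, -0.0, 91.0]
force: [0.8, 0.4, -1.9]
gripper_width: 0.078
grasp_force: 59.2
```

{"method": "play_rows", "body": {"plan": [{"slide": [0, -10, -0.5], "angular": [0, 0, 0]}, {"slide": [0, -10, 0], "angular": [0, 0, 0]}, {"slide": [0, -9.5, 0], "angular": [0, 0, 0]}, {"slide": [0, 0, 0], "angular": [0, 0, 0]}, {"slide": [0, 0, 0], "angular": [0, 0, 0]}]}}

```text
t: 26.25
ee_pos: [0.5632, 0.0928, 0.1753]
ee_rot: [-179.8, -0.0, 91.0]
force: [0.4, 0.6, -3.6]
gripper_width: 0.081
grasp_force: 59.2
```

{"method": "play_rows", "body": {"plan": [{"slide": [0, 0, 5], "angular": [0, 0, 0]}, {"slide": [0, 0, 4], "angular": [0, 0, 0]}, {"slide": [0, 0, 1], "angular": [0, 0, 0]}, {"slide": [0, 0, 0], "angular": [0, 0, 0]}, {"slide": [0, 0, 0], "angular": [0, 0, 0]}]}}

```text
t: 26.75
ee_pos: [0.5636, 0.0929, 0.1658]
ee_rot: [-179.8, -0.0, 91.0]
force: [-2.1, -0.7, 8.8]
gripper_width: 0.084
grasp_force: 61.1
```

On the bar. Release, and rise well clear.

{"method": "play_rows", "body": {"plan": [{"slide": [0, 0, 0], "angular": [0, 0, 0]}, {"slide": [0, 0, 0], "angular": [0, 0, 0]}, {"slide": [0, 0, 0], "angular": [0, 0, 0]}], "fingers": 30}}

```text
t: 27.05
ee_pos: [0.5631, 0.0928, 0.1648]
ee_rot: [-179.7, -0.0, 91.0]
force: [-1.0, -0.6, 0.2]
gripper_width: 0.355
grasp_force: 0.0
```

{"method": "play_rows", "body": {"plan": [{"slide": [0, 0, -15], "angular": [0, 0, 0]}, {"slide": [0, 0, -25], "angular": [0, 0, 0]}, {"slide": [0, 0, -45], "angular": [0, 0, 0]}, {"slide": [0, 0, -45], "angular": [0, 0, 0]}, {"slide": [0, 0, 0], "angular": [0, 0, 0]}]}}

```text
t: 27.55
ee_pos: [0.5662, 0.093, 0.301]
ee_rot: [179.7, -0.0, 91.0]
force: [0.3, -0.0, 0.1]
gripper_width: 0.35
grasp_force: 0.0
```

{"method": "play_rows", "body": {"plan": [{"slide": [0, 0, -30], "angular": [0, 0, 0]}, {"slide": [0, 0, 0], "angular": [0, 0, 0]}, {"slide": [0, 0, 0], "angular": [0, 0, 0]}]}}

```text
t: 27.85
ee_pos: [0.564, 0.0929, 0.325]
ee_rot: [-179.8, -0.0, 91.0]
force: [0.2, 0.2, -0.4]
gripper_width: 0.35
grasp_force: 0.0
```

Run:
```python
from h import *
c=cap('wrist','w10.png');S=cap('side','s7.png')
for k in ('green','amber'): print(k,blobs(c,k,100),[b for b in blobs(S,k,80) if b[1][0]<420 and b[1][1]>200])
for y in (.110,-.110):
  for dy in (-.042,.042): print(y+dy,'wrist',proj(c,[*W(.083,y+dy),.181]),'side top/bot',proj(S,[*W(.087,y+dy),.181]),proj(S,[*W(.087,y+dy),.069]))
  print('tab',proj(c,[*W(.056,y),.19]),proj(S,[*W(.056,y),.19]))
h=cv2.cvtColor(c['frame'],cv2.COLOR_RGB2HSV);m=cv2.inRange(h,(50,90,30),(90,255,255));n,l,q,ce=cv2.connectedComponentsWithStats(m);i=1+np.argmax(q[1:,4]);ys,xs=np.where(l==i)
print([(r,xs[ys==r].min(),xs[ys==r].max()) for r in range(ys.min(),ys.max(),15)])
# wings: wood/walnut tips in the wrist or side view
for y in (.206,-.206): print('wing tip exp',proj(S,[*W(.235,y),.198]))
```

```text
green [([314, 141, 11, 108, 1036], [319.5, 194.5]), ([209, 177, 7, 45, 100], [212.0, 199.3]), ([277, 194, 12, 13, 116], [282.5, 200.0])] [([365, 220, 24, 42, 579], [376.0, 240.4])]
amber [([526, 53, 23, 22, 143], [537.1, 61.6]), ([313, 327, 11, 81, 601], [318.4, 373.2])] [([377, 195, 19, 30, 310], [384.6, 209.4]), ([293, 237, 11, 21, 110], [296.6, 246.5]), ([305, 251, 58, 40, 1034], [327.4, 270.4]), ([267, 252, 18, 61, 602], [274.4, 281.8]), ([323, 302, 8, 56, 309], [326.7, 329.4]), ([358, 357, 32, 26, 437], [375.3, 368.5])]
0.068 wrist [[318.27437885 248.22429654]] side top/bot [[367.64433007 231.30506777]] [[364.84125411 261.28268252]]
0.152 wrist [[318.05974717 142.9862976 ]] side top/bot [[388.5677959  219.54944183]] [[384.92578577 249.20817844]]
tab [[283.10340155 199.55235375]] [[370.74773854 217.60764471]]
-0.152 wrist [[318.70847545 456.74986022]] side top/bot [[306.25629984 265.7234167 ]] [[306.32693685 296.29955669]]
-0.068 wrist [[318.56118457 386.63098311]] side top/bot [[330.88129431 251.92975364]] [[329.72757312 282.32456085]]
tab [[290.15330802 430.19008388]] [[311.12314089 250.06275717]]
[(141, np.int64(324), np.int64(324)), (156, np.int64(314), np.int64(324)), (171, np.int64(315), np.int64(324)), (186, np.int64(315), np.int64(324)), (201, np.int64(315), np.int64(324)), (216, np.int64(315), np.int64(324)), (231, np.int64(316), np.int64(324)), (246, np.int64(316), np.int64(324))]
wing tip exp [[441.70548966 232.58463573]]
wing tip exp [[328.76372853 303.64249021]]
```

Both tiles are where predicted, parallel to the board, and the arm is clear. Handing in.

```bash
python3 -c "
from h import env;print(env.close_job())"
```

```text
the job is handed in; nothing more can be done
None
```

I opened both wings square to the board, swung out the amber and green hooks, and hung each tile on its matching hook. The final camera check put both tiles where expected. There was no blue tile, so its hook stays folded, and the job was handed in at about 28 s (no verdict came back).

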